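Fix up the cup drying stand and load the cups

ROBOT

A 6-joint arm with a two-finger parallel gripper is mounted at the origin on the work surface. World frame = base frame: x ahead of the robot, y to its left, z up, the work surface at z = 0. Lengths are in mm, angles in rad, forces in N, time in s.
With the tool pointing down it reaches from about 350 to 875 mm from the base axis. Payload 4.2 kg.
Tool frame: the origin (TCP) lies midway between the tips of the shut fingers; the grasp point (between the pads) lies 19 mm behind it; z points along the fingers, y is the direction in which the jaws open and shut (so a half turn about z gives the same grasp; the last joint's range is limited). The gripper opens to 85 mm and grips with 20 to 120 N. Pads are 22 mm wide; open, the fingers measure 114 mm over their backs; the gripper's body (76 mm by 85 mm) begins 54 mm behind the grasp point. The pads swing forward as they close: fully open they stand 13 mm farther back than shut.
Start: joints at [1.598, 0.385, 0.008, 0, -1.194, -0.259], TCP at [143.55, 608.27, 231.312] pointing down, gripper open.
Joint ranges: [-3.14, 3.14], [-1.21, 2.06], [-1.07, 1.41], [-3.16, 2.05], [-2.99, -0.16], [-3.1, 3.1]. Speed limits (rad/s): [2.79, 2.79, 3.14, 3.14, 3.14, 3.14].

INTERFACE

Orientations are given as a unit quaternion [x, y, z, w].
In Python, from bench import readout, optics, workorder, nets gives the robot as it stands. The module is installed in compiled form; this text tells all that it offers.
- The arm moves only by the tool move_arm, never from a script. Its argument "steps" is a list of rows, each a list of 7 numbers: the opening, from -1 (shut) to 1 (fully open), so that 0 is half open, then the shift along the world's x, y, z in mm, then the turn, a rotation vector about the world's x, y, z in rad. In form: [[gripper, tx, ty, tz, wx, wy, wz], ...]. A call has 1 to 5 rows; each row is the pose to reach, as a shift and turn from the pose commanded when the call began; what a row does not reach only later rows make up. A row lasts 1/12 s, in which the tool goes at most 41.7 mm and 7.16 degrees, less where a joint would pass 70% of its speed; a pose out of reach is approached as far as the arm can. A call with a gripper value outside its range is refused whole. The fingers move at their own pace and stop on an object; the grip force is fixed at half the most. Time passes only in rows, so rows that repeat a pose let the fingers close. It gives the time, the measured TCP pose, the force and the opening at its end, in the units of the state.
- readout.read_state(): the state, without advancing time (a new reading comes with each control period).
- optics.get_image(name): name is "side" or "top" or "wrist"; returns a dict with "frame" (420x560x3 uint8, blue, green, red), "fx", "fy", "cx", "cy" (pixels), "rvec" (rotation vector, rad) and "tvec" (3), from world to camera coordinates, as OpenCV has them. Camera axes: x right, y down, z forward; pixel columns grow to the right and rows downward; lengths in mm; the calibration is good to about 2 mm. A picture is of the moment at which its call begins. There is no depth.
- workorder.job_done(): hands the job in, once; it reports no verdict.
Trained networks look in a picture, given as the dict that the camera call returned (one of the last four; its "shot" number tells which), for a name from the list of things; names that differ only in an ending like _2 or _b are one class to them, and where a whole thing is asked for, a point or a joint stands for the part that bears it (a point fixed in the world has none). Each returns a list of dicts, best first, with "conf" (0 to 1); they miss things now and then, are a little off and sometimes report something else, mostly with a low value. They report only what shows in the picture. A call takes as long as a camera call. They do not tell look-alikes from the thing itself.
- nets.silhouettes(name, picture): "region" (420x560 bool, what is visible of it) and "extent" ([left, top, right, bottom] in pixels, round what is visible of it).
- nets.tip_of(name, picture): "uv" ([column, row] in pixels: a listed point, or the origin of a listed thing).
The state is a dict: "clock": time; "joints": joint angles; "joint_vel": joint speeds; "joint_efforts": joint torques, N m; "position": TCP position; "ee_rot": TCP orientation; "contact_force": force on the tool from outside, world axes, zero at the start; "wrist_torque": the same for the moment, N m; "gripper_width": finger opening in mm.
Only numpy, scipy, OpenCV 4.12 (cv2) and the standard library are available. Lean on these libraries where they do the work, as an engineer would, in place of code of your own. Each camera call takes 0.05 s, during which the arm holds its last target.

TASK

Get the drying stand ready and put the steel cups on it to dry: first press the black pump plunger of its suction foot right down to its stop, then swing the cam lever a full quarter turn so that it draws the peg deck tight against the back rail. Only then stand every steel cup from the wooden draining board upside down over a peg of its own, rim flat on the deck, leaving the deck locked. Leave the other things on the counter where they are.

Things in the scene. Friction and masses are not known exactly. Their poses are not given: they have to be found in the camera images.
- plunger (a joint): stroke of the pump plunger in m: 0 up, 0.012 fully down at its stop. A spring pushes it back up: about 1.5 N at the start of the stroke, 5 N at the stop. It may spring up again once it has been pressed.
- plunger_top (a point): centre of the flat top of the plunger's black round button (34 mm across, 10 mm thick), which stands on the back rail at the stand's +y end; its frame has z up. The button moves straight down by 12 mm.
- cam (a joint): angle of the cam lever in rad: near 0 open (lever pointing from the rail over the deck, towards the robot), 1.57 locked (lever lying along the rail, towards the stand's -y end). It turns counter-clockwise seen from above, stays where it is left and has about 0.12 N m of friction.
- cam_axis (a point): point on the vertical axis of the cam, at the height of cam_grip, over the middle of the back rail. Turns with the lever.
- cam_grip (a point): point on the axis of the upright black round grip post, near its middle,  on the end of the cam lever (16 mm across, upright), 60 mm out from the cam's axis. The lever blade (14 mm wide) has its top 26 mm below this point, the post's top is 18 mm above it. Its frame turns with the lever; its x axis points from the post to the cam's axis.
- deck (a joint): travel of the white peg deck towards the back rail in m: 0 with a 12 mm gap, 0.012 tight against the rail. The deck is moved only by the cam (7.6 mm per rad of the cam).
- peg1_foot (a point): foot of the -y peg: on the peg's axis, at the deck's top face (30 mm above the counter). Pegs are upright steel rods 20 mm across and 64 mm tall, in a row along the stand's y, 105 mm apart. Frame: x from the deck to the back rail (away from the robot), y along the row, z up. The deck reaches 55 mm to either side of the row in x.
- peg2_foot (a point): the same for the middle peg; with the lever open, the grip post stands close to where a cup would go here.
- peg3_foot (a point): the same for the +y peg.
- cup1_mid (a point): centre (half-way along the axis) of a straight-sided steel cup, 60 mm outside diameter, 75 mm long, 2 mm wall, 4 mm bottom, about 0.09 kg. Its frame's x axis runs along the cup towards the open mouth. At the start it lies on its side in a trough of the draining board, mouth roughly towards the robot's left (+y), axis 47 mm above the counter. All cups are alike; two or three are there.
- cup2_mid (a point): centre (half-way along the axis) of a straight-sided steel cup, 60 mm outside diameter, 75 mm long, 2 mm wall, 4 mm bottom, about 0.09 kg. Its frame's x axis runs along the cup towards the open mouth. At the start it lies on its side in a trough of the draining board, mouth roughly towards the robot's left (+y), axis 47 mm above the counter. All cups are alike; two or three are there.
- cup3_mid (a point): centre (half-way along the axis) of a straight-sided steel cup, 60 mm outside diameter, 75 mm long, 2 mm wall, 4 mm bottom, about 0.09 kg. Its frame's x axis runs along the cup towards the open mouth. At the start it lies on its side in a trough of the draining board, mouth roughly towards the robot's left (+y), axis 47 mm above the counter. All cups are alike; two or three are there.
- board: fixed wooden draining board, 220 (x) x 270 (y) x 14 mm, origin under its centre, turned so that its x points roughly to world +y. Three troughs run along its x, at its y = -90, 0 and 90 mm, each made of two battens 14 mm high (tops 28 mm above the counter, outer edges 28 mm either side of the trough's middle) that keep a lying cup from rolling.
- stand: fixed grey base of the drying stand, 235 (x) x 325 (y) mm; frame x away from the robot, z up. Its back rail (80 mm deep, top 46 mm above the counter) carries the cam lever at the middle and the plunger at the +y end; its front face is 55 mm to +x of the origin, which lies under the middle peg when the deck is tight.
- flask: Bystander, to be left alone: green vacuum flask with a flip lid, 92 mm across, 228 mm tall, standing behind the work area. Origin at the centre of its underside, z up.
- saucer: Bystander, to be left alone: white ceramic saucer, 90 mm across, 14 mm high, lying at the back. Origin at the centre of its underside, z up.
- matchbox: Bystander, to be left alone: plain cardboard matchbox 55 x 36 x 15 mm, lying flat between stand and board. Origin at the centre of its underside, z up.
- salt: Bystander, to be left alone: small white salt shaker, 36 mm across, 60 mm tall, standing between stand and board, near the robot. Origin at the centre of its underside, z up.
- soap_bottle: Bystander, to be left alone: clear soap bottle, 56 mm across, 170 mm tall, at the back. Origin at the centre of its underside, z up.
Not all that is in view belongs to the job. Leave any red look-alike of the part that bears cup2_mid alone.

How it is judged (in metres and radians):
On the way, in this order (a step that is already met when the one before it is completed fails the run):
1. the pump plunger is pressed to its stop (value of joint plunger above 0.0105 m), for 0.1 s.
2. the cam lever is turned to its end and the peg deck is tight against the rail (value of joint cam above 1.4 rad and value of joint deck above 0.0105 m), for 0.2 s.
At the end, for the whole second after the job is handed in: The cam is past 1.4 rad with the deck within 1.5 mm of the rail, and every steel cup present stands upside down over a peg, its axis within 25 mm of the peg's, tilted less than 0.14 rad, its rim within about 4 mm of the deck (all of step 2 and ((horizontal distance between cup1_mid and peg1_foot below 0.025 m and z of cup1_mid in the frame of peg1_foot between 0.03 and 0.042 m and angle between cup1_mid's own x axis and vertical above 3 rad) or (horizontal distance between cup1_mid and peg2_foot below 0.025 m and z of cup1_mid in the frame of peg2_foot between 0.03 and 0.042 m and angle between cup1_mid's own x axis and vertical above 3 rad) or (horizontal distance between cup1_mid and peg3_foot below 0.025 m and z of cup1_mid in the frame of peg3_foot between 0.03 and 0.042 m and angle between cup1_mid's own x axis and vertical above 3 rad)) and ((horizontal distance between cup2_mid and peg1_foot below 0.025 m and z of cup2_mid in the frame of peg1_foot between 0.03 and 0.042 m and angle between cup2_mid's own x axis and vertical above 3 rad) or (horizontal distance between cup2_mid and peg2_foot below 0.025 m and z of cup2_mid in the frame of peg2_foot between 0.03 and 0.042 m and angle between cup2_mid's own x axis and vertical above 3 rad) or (horizontal distance between cup2_mid and peg3_foot below 0.025 m and z of cup2_mid in the frame of peg3_foot between 0.03 and 0.042 m and angle between cup2_mid's own x axis and vertical above 3 rad)) and ((horizontal distance between cup3_mid and peg1_foot below 0.025 m and z of cup3_mid in the frame of peg1_foot between 0.03 and 0.042 m and angle between cup3_mid's own x axis and vertical above 3 rad) or (horizontal distance between cup3_mid and peg2_foot below 0.025 m and z of cup3_mid in the frame of peg2_foot between 0.03 and 0.042 m and angle between cup3_mid's own x axis and vertical above 3 rad) or (horizontal distance between cup3_mid and peg3_foot below 0.025 m and z of cup3_mid in the frame of peg3_foot between 0.03 and 0.042 m and angle between cup3_mid's own x axis and vertical above 3 rad))); the robot touches nothing.
It fails at once if a cup is put over a peg before the deck is locked (value of joint cam below 1.3 rad and ((horizontal distance between cup1_mid and peg1_foot below 0.03 m and z of cup1_mid in the frame of peg1_foot below 0.09 m) or (horizontal distance between cup1_mid and peg2_foot below 0.03 m and z of cup1_mid in the frame of peg2_foot below 0.09 m) or (horizontal distance between cup1_mid and peg3_foot below 0.03 m and z of cup1_mid in the frame of peg3_foot below 0.09 m) or (horizontal distance between cup2_mid and peg1_foot below 0.03 m and z of cup2_mid in the frame of peg1_foot below 0.09 m) or (horizontal distance between cup2_mid and peg2_foot below 0.03 m and z of cup2_mid in the frame of peg2_foot below 0.09 m) or (horizontal distance between cup2_mid and peg3_foot below 0.03 m and z of cup2_mid in the frame of peg3_foot below 0.09 m) or (horizontal distance between cup3_mid and peg1_foot below 0.03 m and z of cup3_mid in the frame of peg1_foot below 0.09 m) or (horizontal distance between cup3_mid and peg2_foot below 0.03 m and z of cup3_mid in the frame of peg2_foot below 0.09 m) or (horizontal distance between cup3_mid and peg3_foot below 0.03 m and z of cup3_mid in the frame of peg3_foot below 0.09 m))).
It fails at once if another thing on the counter is shifted by more than 30 mm (distance of any of flask, saucer, matchbox, salt, soap_bottle from where it was at the start of the episode above 0.03 m).
Of cup1, cup2, cup3 only 2 to 3 are there at a start; the rules pass over those that are not, and their reading is None.
At some moment in a run one of cup1, cup2, cup3 may be knocked a few centimetres aside while the robot is not near it.
It also fails if it takes over 210 s, if anything falls off the work surface, if the arm or the gripper's body presses on something with over 40 N, if the wrist force passes 120 N, or if a joint passes its speed limit or range.

## Working session

There is one attempt and no reset: what is moved stays moved. The work goes in short steps, Python scripts to look and compute and a tool call to move; the robot and the scene stay as the last step left them, time stands still between calls to the robot, and variables do not carry over. Pictures are saved under pics/ and viewed, and the job is handed in when it is done.

Besides the shell and the picture viewer there is one more tool, called after "Request:" as a command line: name --pt "numbers of a row" for each row, then --argument value for the rest. move_arm: Moves the arm, as the interface text tells. Its arguments: {"type":"object","properties":{"steps":{"type":"array","items":{"type":"array","items":{"type":"number"}}}},"required":["steps"]}

```bash
mkdir -p pics; cat > h.py <<'E'
import numpy as np, cv2
from bench import readout, optics, workorder, nets
from scipy.spatial.transform import Rotation as R
def cam(p):
    Rm=R.from_rotvec(np.array(p["rvec"]).ravel()).as_matrix(); t=np.array(p["tvec"]).ravel()
    return Rm,t
def ray(p,uv):
    Rm,t=cam(p); d=np.array([(uv[0]-p["cx"])/p["fx"],(uv[1]-p["cy"])/p["fy"],1.0])
    return -Rm.T@t, Rm.T@d
def atz(p,uv,z):
    o,d=ray(p,uv); return o+d*(z-o[2])/d[2]
def proj(p,X):
    Rm,t=cam(p); c=Rm@np.array(X)+t
    return np.array([p["fx"]*c[0]/c[2]+p["cx"],p["fy"]*c[1]/c[2]+p["cy"]])
def tri(pu):
    A=np.zeros((3,3));b=np.zeros(3)
    for p,uv in pu:
        o,d=ray(p,uv); d=d/np.linalg.norm(d); M=np.eye(3)-np.outer(d,d); A+=M;b+=M@o
    return np.linalg.solve(A,b)
def st():
    s=readout.read_state(); print("t",round(s["clock"],2),"pos",np.round(s["position"],1),"q",np.round(s["ee_rot"],3),"F",np.round(s["contact_force"],1),"w",np.round(s["gripper_width"],1),"j",np.round(s["joints"],3)); return s
E
python3 - <<'E'
from h import *
st()
P={n:optics.get_image(n) for n in("top","side","wrist")}
for n in P: cv2.imwrite(f"pics/a_{n}.png",P[n]["frame"])
for n in("top","side"):
    print(n,"cam at",np.round(ray(P[n],(280,210))[0]))
zz=dict(plunger_top=None,cam_axis=None,cam_grip=None,peg1_foot=30,peg2_foot=30,peg3_foot=30,cup1_mid=47,cup2_mid=47,cup3_mid=47,board=0,stand=0,flask=0,saucer=0,matchbox=0,salt=0,soap_bottle=0)
for k,z in zz.items():
    o={}
    for n in("top","side"):
        r=nets.tip_of(k,P[n]); o[n]=r
        for q in r[:4]: print(k,n,np.round(q["uv"],1),round(q["conf"],2), np.round(atz(P[n],q["uv"],z if z is not None else 80)) )
    if o["top"] and o["side"]: print("   tri",np.round(tri([(P[n],o[n][0]["uv"]) for n in o]),1))
E
```

```text
t 0.0 pos [143.4 607.7 230.2] q [ 0.993 -0.116 -0.     0.001] F [-0.3 -1.1 -0.9] w 85.4 j [ 1.598e+00  3.860e-01  7.000e-03 -1.000e-03 -1.194e+00 -2.590e-01]
top cam at [ 349.   51. 1124.]
side cam at [  205. -1127.   805.]
plunger_top top [391.1 204.8] 0.66 [ 503. -202.   80.]
plunger_top top [346.8 161.1] 0.46 [ 610. -102.   80.]
plunger_top side [351.4 226.7] 0.49 [611. -88.  80.]
   tri [ 529.5 -194.7  153.4]
cam_axis top [438.8 200.9] 0.65 [ 510. -313.   80.]
cam_axis top [393.5 159.8] 0.64 [ 611. -213.   80.]
cam_axis side [370.7 256.5] 0.73 [ 613. -221.   80.]
   tri [ 536.6 -303.1  144.3]
cam_grip top [403.7 181.4] 0.97 [ 558. -234.   80.]
cam_grip side [411.1 248. ] 0.67 [ 721. -212.   80.]
cam_grip side [346.1 263.3] 0.61 [ 548. -232.   80.]
   tri [ 620.7 -252.7  110.4]
peg1_foot top [436.5 201.1] 0.68 [ 517. -325.   30.]
peg1_foot top [232.6 179.4] 0.56 [582. 176.  30.]
peg1_foot side [343.7 310.1] 0.93 [ 511. -331.   30.]
peg1_foot side [350.  262.1] 0.59 [ 582. -168.   30.]
peg1_foot side [373.  205.9] 0.46 [739.  75.  30.]
   tri [ 515.4 -326.2   25.8]
peg2_foot top [3
[... 1129 characters left out ...]
.65 [ 778. -122.    0.]
saucer top [395.4 161.4] 0.38 [ 626. -238.    0.]
saucer side [411.4 246.5] 0.89 [ 782. -105.    0.]
   tri [ 773.5 -120.    11.8]
matchbox top [305.5 218.1] 0.57 [485.  -4.  -0.]
matchbox side [294.3 242.3] 0.77 [478. -10.   0.]
   tri [482.2  -4.1  -4.1]
salt top [303.6 257.3] 0.68 [387.   3.   0.]
salt side [260.9 244.2] 0.52 [386.   3.   0.]
   tri [3.865e+02 3.000e+00 3.000e-01]
soap_bottle top [254.5 112.2] 0.82 [766. 121.   0.]
soap_bottle side [373.4 202.6] 0.9 [768. 140.   0.]
soap_bottle side [306.7 191.1] 0.71 [585. 261.   0.]
soap_bottle side [281.7 203.4] 0.55 [490. 204.   0.]
soap_bottle side [392.5 222. ] 0.21 [781.  22.   0.]
   tri [760.  120.6  12.5]
```

View pics/a_top.png

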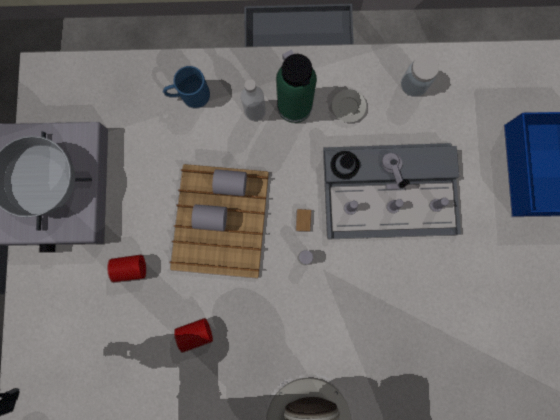

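View pics/a_side.png

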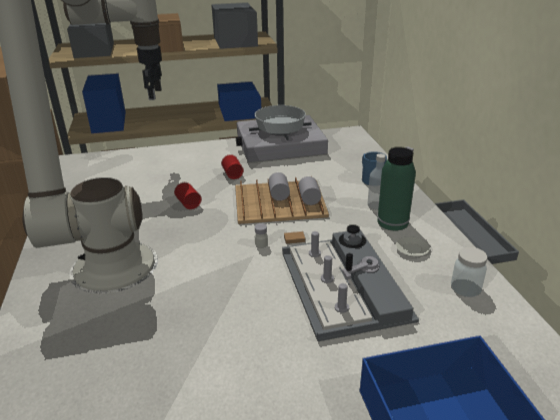

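View pics/a_wrist.png

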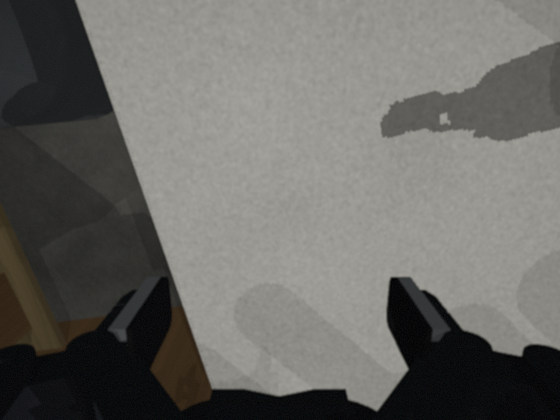

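```bash
python3 - <<'E'
import cv2,numpy as np
t=cv2.imread("pics/a_top.png");s=cv2.imread("pics/a_side.png")
cv2.imwrite("pics/b1.png",cv2.resize(t[135:245,315:465],None,fx=5,fy=5,interpolation=cv2.INTER_CUBIC))
cv2.imwrite("pics/b2.png",cv2.resize(s[215:335,280:420],None,fx=5,fy=5,interpolation=cv2.INTER_CUBIC))
cv2.imwrite("pics/b3.png",cv2.resize(np.vstack([t[155:285,160:285],s[160:225,225:350]]),None,fx=3,fy=3,interpolation=cv2.INTER_CUBIC))
E
```

```text
(no output)
```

View pics/b1.png

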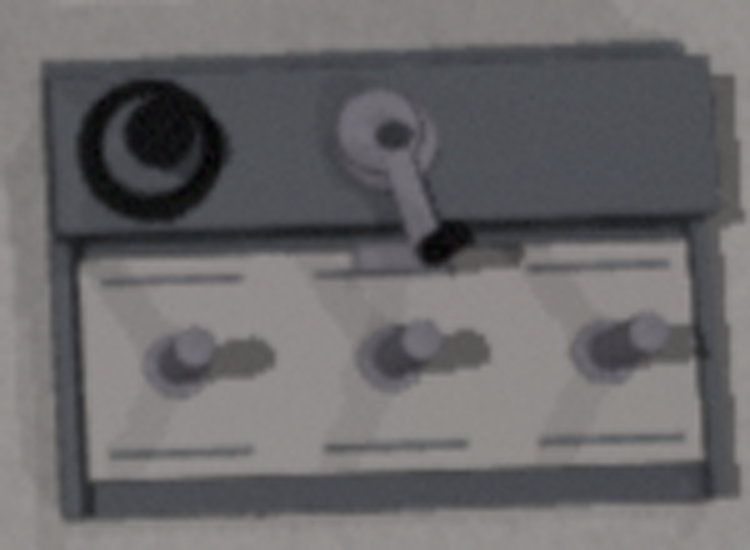

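View pics/b2.png

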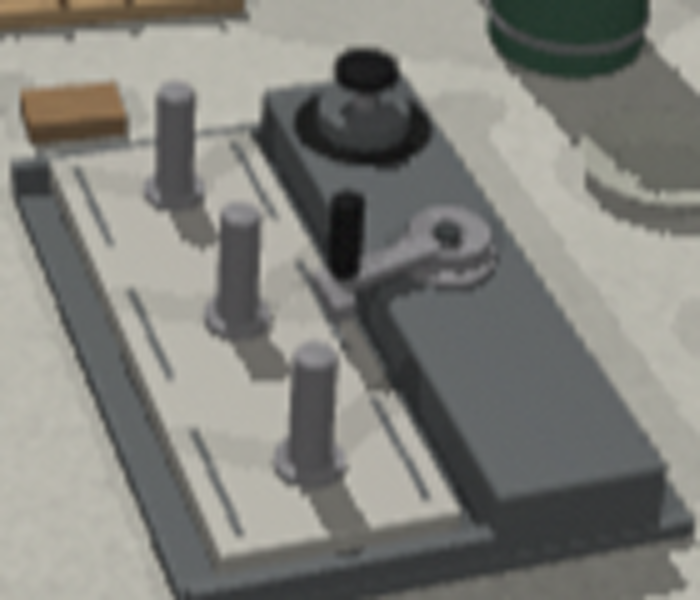

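View pics/b3.png

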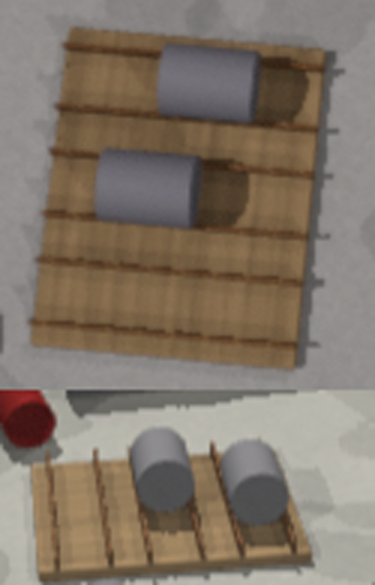

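```bash
python3 - <<'E'
from h import *
P={n:optics.get_image(n) for n in("top","side")}
T,S=P["top"],P["side"]
for nm,a,b in [("plunger",(347.4,161.4),(353.4,229)),("grip top",(407,181),(349.5,254)),("grip mid",(404,182.5),(349,262.5)),("hub top",(391,161.4),(369.8,262)),
  ("peg1top",(444.5,201.5),(343,286)),("peg2top",(399.5,202.5),(328,257)),("peg3top",(354,204.5),(315,233))]:
    print(nm,np.round(tri([(T,a),(S,b)]),1))
for nm,uv in [("p1",(435.5,205.5)),("p2",(392.5,206.5)),("p3",(350,208))]: print(nm,np.round(atz(T,uv,30)))
# cups from silhouettes
for pn in P:
  for k in ("cup2_mid",):
    for r in nets.silhouettes(k,P[pn]):
        m=r["region"]; ys,xs=np.nonzero(m); print(pn,k,round(r["conf"],2),np.round(r["extent"]),m.sum(),np.round([xs.mean(),ys.mean()],1), cv2.minAreaRect(np.c_[xs,ys].astype(np.float32)))
E
```

```text
plunger [ 609.7 -103.4   82.8]
grip top [ 553.5 -234.4  107.1]
grip mid [ 554.4 -234.    82.3]
hub top [ 614.1 -212.9   56.9]
peg1top [ 507.7 -322.6   92.4]
peg2top [ 506.5 -217.9   94.8]
peg3top [ 504.4 -113.    93.8]
p1 [ 506. -322.   30.]
p2 [ 506. -217.   30.]
p3 [ 504. -113.   30.]
top cup2_mid 0.9 [106. 250. 148. 282.] 845 [126.  268.3] ((125.94306182861328, 268.26910400390625), (23.975059509277344, 37.32525634765625), 80.90972137451172)
top cup2_mid 0.89 [173. 318. 213. 353.] 910 [192.9 335.2] ((192.59915161132812, 335.1403503417969), (25.67294692993164, 37.18801498413086), 70.70995330810547)
top cup2_mid 0.59 [192. 204. 225. 230.] 810 [209.1 217.4] ((208.66156005859375, 217.2077178955078), (34.605690002441406, 24.558874130249023), 7.125016689300537)
side cup2_mid 0.77 [221. 152. 246. 180.] 415 [232.2 166.2] ((232.34616088867188, 166.23077392578125), (26.047292709350586, 17.98503303527832), 60.2551155090332)
side cup2_mid 0.64 [174. 180. 200. 210.] 512 [187.6 195.1] ((187.25001525878906, 195.25001525878906), (28.991378784179688, 19.798988342285156), 45.0)
side cup2_mid 0.6 [266. 168. 290. 200.] 496 [278.5 185.1] ((278.38238525390625, 185.0294189453125), (27.406526565551758, 20.130455017089844), 75.96376037597656)
```

Request:
move_arm --pt "-1 30 -30 0 0 0 0" --pt "-1 60 -60 0 0 0 0" --pt "-1 85 -92 0 0 0 0" --pt "-1 110 -124 0 0 0 0" --pt "-1 130 -160 0 0 0 0"

```text
clock: 2.37
position: [274.9, 447.1, 231.3]
ee_rot: [0.993, -0.116, 0.0, -0.0]
contact_force: [1.0, 0.7, 0.9]
gripper_width: 25.4
```

Request:
move_arm --pt "-1 20 -36 0 0 0 0" --pt "-1 40 -72 0 0 0 0" --pt "-1 60 -108 0 0 0 0" --pt "-1 80 -144 0 0 0 0" --pt "-1 100 -180 0 0 0 0"

```text
clock: 2.78
position: [374.1, 266.5, 231.8]
ee_rot: [0.993, -0.115, 0.0, -0.0]
contact_force: [0.1, -0.0, -1.2]
gripper_width: -0.5
```

Request:
move_arm --pt "-1 20 -36 0 0 0 0" --pt "-1 40 -72 0 0 0 0" --pt "-1 60 -108 0 0 0 0" --pt "-1 80 -144 0 0 0 0" --pt "-1 100 -180 0 0 0 0"

```text
clock: 3.2
position: [474.2, 86.4, 231.8]
ee_rot: [0.993, -0.115, 0.001, -0.0]
contact_force: [0.2, 1.4, 0.1]
gripper_width: -0.5
```

Request:
move_arm --pt "-1 20 -36 0 0 0 0" --pt "-1 40 -72 0 0 0 0" --pt "-1 60 -108 0 0 0 0" --pt "-1 80 -144 0 0 0 0" --pt "-1 100 -180 0 0 0 0"

```text
clock: 3.62
position: [574.2, -93.8, 231.5]
ee_rot: [0.993, -0.116, 0.0, -0.0]
contact_force: [-0.1, 0.8, -0.2]
gripper_width: -0.0
```

Request:
move_arm --pt "-1 20 -6 -30 0 0 0" --pt "-1 36 -11 -60 0 0 0" --pt "-1 36 -11 -80 0 0 0" --pt "-1 36 -11 -100 0 0 0" --pt "-1 36 -11 -100 0 0 0"

```text
clock: 4.03
position: [606.7, -103.0, 126.2]
ee_rot: [0.993, -0.116, -0.005, 0.0]
contact_force: [-0.5, 1.4, 0.2]
gripper_width: 0.3
```

```bash
python3 - <<'E'
from h import *
s=st()
P={n:optics.get_image(n) for n in("top","side","wrist")}
for n in P: cv2.imwrite(f"pics/c_{n}.png",P[n]["frame"])
T,S=P["top"],P["side"]
for n in P:print(n,proj(P[n],s["position"]),proj(P[n],[610,-103,82]))
s=P["side"]["frame"];a=cv2.resize(s[170:290,290:430],None,fx=4,fy=4);cv2.imwrite("pics/c2.png",a)
E
```

```text
t 4.03 pos [ 606.7 -103.   126.2] q [ 0.993 -0.116 -0.005  0.   ] F [-0.5  1.4  0.2] w 0.3 j [ 0.094  0.462 -0.149 -0.002 -0.969  1.244]
top [350.02038559 157.42568468] [347.29454314 160.79372442]
side [352.66521119 214.84387485] [352.92176243 229.27707971]
wrist [283.72195858 282.00648532] [281.29099056 239.23051822]
```

View pics/c2.png

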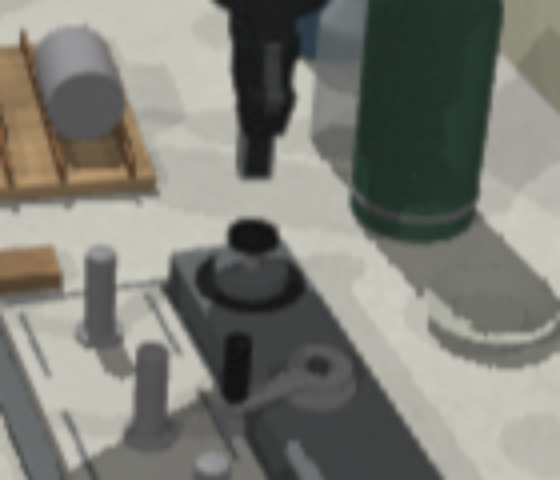

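View pics/c_wrist.png

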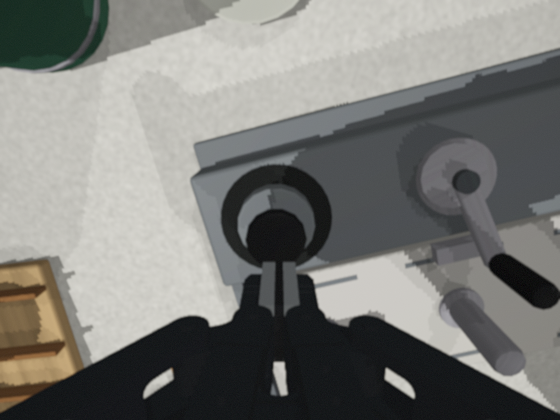

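Request:
move_arm --pt "-1 0 0 0 0 0 0" --pt "-1 0 0 -20 0 0 0" --pt "-1 0 0 -40 0 0 0" --pt "-1 0 0 -40 0 0 0" --pt "-1 0 0 -40 0 0 0"

```text
clock: 4.6
position: [609.7, -102.7, 92.1]
ee_rot: [0.993, -0.115, 0.0, 0.0]
contact_force: [-0.3, -0.2, 0.1]
gripper_width: 0.3
```

Request:
move_arm --pt "-1 0 0 -2 0 0 0" --pt "-1 0 0 -5 0 0 0" --pt "-1 0 0 -8 0 0 0" --pt "-1 0 0 -10 0 0 0" --pt "-1 0 0 -10 0 0 0"

```text
clock: 5.02
position: [610.6, -102.7, 82.0]
ee_rot: [0.993, -0.115, 0.001, -0.0]
contact_force: [1.3, 0.6, 1.7]
gripper_width: 0.0
```

Request:
move_arm --pt "-1 0 0 -2 0 0 0" --pt "-1 0 0 -4 0 0 0" --pt "-1 0 0 -6 0 0 0" --pt "-1 0 0 -6 0 0 0" --pt "-1 0 0 -6 0 0 0"

```text
clock: 5.43
position: [610.6, -102.7, 75.8]
ee_rot: [0.993, -0.115, 0.001, -0.0]
contact_force: [2.3, 0.9, 5.2]
gripper_width: 0.3
```

Request:
move_arm --pt "-1 0 0 -2 0 0 0" --pt "-1 0 0 -4 0 0 0" --pt "-1 0 0 -5 0 0 0" --pt "-1 0 0 -5 0 0 0" --pt "-1 0 0 -5 0 0 0"

```text
clock: 5.85
position: [610.7, -102.7, 73.9]
ee_rot: [0.993, -0.115, 0.002, 0.0]
contact_force: [-2.8, 3.0, 18.2]
gripper_width: -0.1
```

Request:
move_arm --pt "-1 0 0 -1 0 0 0" --pt "-1 0 0 -1 0 0 0" --pt "-1 0 0 -1 0 0 0" --pt "-1 0 0 -1 0 0 0"

```text
clock: 6.18
position: [610.7, -102.8, 73.8]
ee_rot: [0.993, -0.115, 0.002, 0.0]
contact_force: [-4.1, 3.9, 21.9]
gripper_width: -0.4
```

```bash
python3 - <<'E'
from h import *
s=st()
P={n:optics.get_image(n) for n in("side",)}
s=P["side"]["frame"];a=cv2.resize(s[190:270,310:420],None,fx=6,fy=6);cv2.imwrite("pics/d2.png",a)
E
```

```text
t 6.18 pos [ 610.7 -102.8   73.8] q [ 0.993 -0.115  0.002  0.   ] F [-4.1  3.9 21.9] w -0.4 j [ 0.095  0.521 -0.203  0.002 -0.843  1.244]
```

View pics/d2.png

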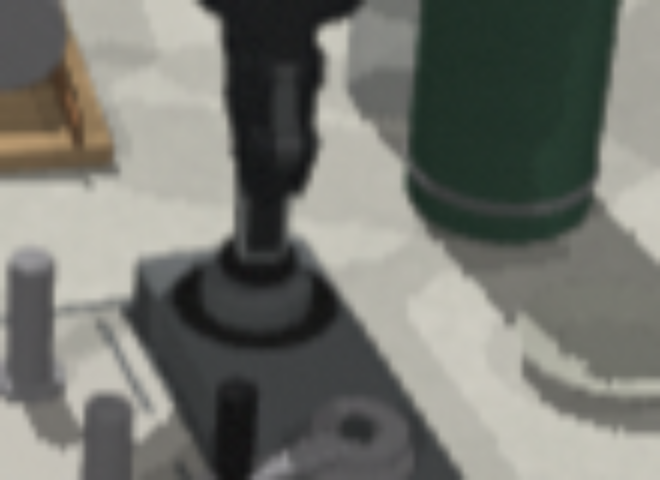

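Request:
move_arm --pt "-1 0 0 30 0 0 0" --pt "-1 0 0 60 0 0 -0.12" --pt "-0.2 0 0 90 0 0 -0.24" --pt "-0.2 -20 -30 110 0 0 -0.36" --pt "-0.2 -35 -60 110 0 0 -0.48"

```text
clock: 6.65
position: [575.2, -162.6, 183.1]
ee_rot: [0.937, -0.35, 0.002, -0.0]
contact_force: [0.3, -0.4, -0.3]
gripper_width: 33.8
```

Request:
move_arm --pt "-0.2 -10 -35 0 0 0 -0.12" --pt "-0.2 -21 -71 0 0 0 -0.24" --pt "-0.2 -21 -71 0 0 0 -0.36" --pt "-0.2 -21 -71 0 0 0 -0.48" --pt "-0.2 -21 -71 0 0 0 -0.6"

```text
clock: 7.07
position: [551.0, -234.3, 177.4]
ee_rot: [0.79, -0.613, -0.003, 0.001]
contact_force: [0.6, -0.7, -0.1]
gripper_width: 34.1
```

Request:
move_arm --pt "-0.2 0 0 0 0 0 -0.12" --pt "-0.2 0 0 0 0 0 -0.24" --pt "-0.2 0 0 0 0 0 -0.36" --pt "-0.2 0 0 0 0 0 -0.48" --pt "-0.2 0 0 0 0 0 -0.6"

```text
clock: 7.48
position: [551.4, -233.3, 177.4]
ee_rot: [-0.574, 0.819, 0.002, -0.002]
contact_force: [-0.4, -0.2, -0.4]
gripper_width: 33.8
```

Request:
move_arm --pt "-0.2 0 0 0 0 0 -0.12" --pt "-0.2 0 0 0 0 0 -0.24" --pt "-0.2 0 0 0 0 0 -0.36" --pt "-0.2 0 0 0 0 0 -0.48" --pt "-0.2 0 0 0 0 0 -0.6"

```text
clock: 7.9
position: [551.5, -233.3, 177.3]
ee_rot: [-0.307, 0.952, 0.002, -0.002]
contact_force: [-0.4, -0.2, 0.1]
gripper_width: 33.9
```

Request:
move_arm --pt "-0.2 0 0 0 0 0 -0.12" --pt "-0.2 0 0 0 0 0 -0.24" --pt "-0.2 0 0 -20 0 0 -0.3" --pt "-0.2 0 0 -40 0 0 -0.3" --pt "-0.2 0 0 -40 0 0 -0.3"

```text
clock: 8.32
position: [548.9, -232.5, 133.7]
ee_rot: [-0.163, 0.987, 0.003, -0.006]
contact_force: [-1.2, 0.7, 0.4]
gripper_width: 34.3
```

```bash
python3 - <<'E'
from h import *
s=st()
Rm=R.from_quat(s["ee_rot"]).as_matrix(); print(np.round(Rm,3))
P={n:optics.get_image(n) for n in("top","side","wrist")}
for n in P: cv2.imwrite(f"pics/e_{n}.png",P[n]["frame"])
for n in P:
  print(n,proj(P[n],s["position"]),proj(P[n],[554,-234,89]),[ (np.round(q["uv"],1),round(q["conf"],2)) for q in nets.tip_of("cam_grip",P[n])])
  print([ (np.round(q["uv"],1),round(q["conf"],2)) for q in nets.tip_of("cam_axis",P[n])])
a=cv2.resize(P["side"]["frame"][190:310,290:430],None,fx=4,fy=4);cv2.imwrite("pics/e2.png",a)
E
```

```text
t 8.32 pos [ 548.9 -232.5  133.7] q [-0.163  0.987  0.003 -0.006] F [-1.2  0.7  0.4] w 34.3 j [-0.131  0.427 -0.187 -0.003 -0.97  -1.111]
[[-0.947 -0.322 -0.013]
 [-0.322  0.947  0.004]
 [ 0.011  0.008 -1.   ]]
top [409.51504561 180.50514198] [404.74003581 182.22963838] [(array([405. , 181.9]), 0.52)]
[(array([396.2, 159.5]), 0.66)]
side [347.78380249 244.4398107 ] [349.08081179 260.20510013] [(array([348.1, 261.4]), 0.91), (array([391.3, 220.4]), 0.72)]
[(array([369.8, 250.5]), 0.69)]
wrist [279.89285064 271.47030411] [273.97487059 243.56103823] [(array([280.9, 245.5]), 0.96)]
[(array([271.9, 332.5]), 0.66)]
```

View pics/e2.png

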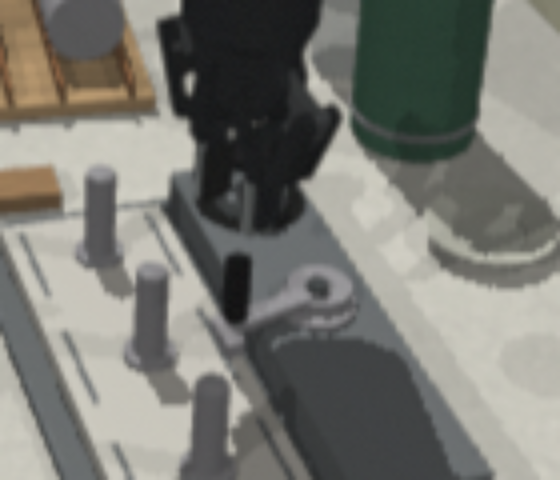

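View pics/e_wrist.png

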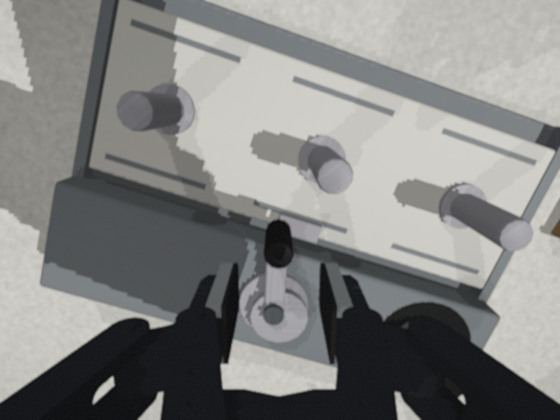

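```bash
python3 - <<'E'
from h import *
s=st()
T,S,W=[optics.get_image(n) for n in("top","side","wrist")]
print(tri([(T,(405,182)),(S,(348.3,261)),(W,(279,245))]))
print(tri([(T,(405,182)),(S,(348.3,261))]))
print(atz(W,(279,245),89), atz(W,(278,229),107))
E
```

```text
t 8.77 pos [ 553.8 -233.8  140.1] q [-0.164  0.986 -0.     0.001] F [ 0.6 -0.7  0.1] w 34.3 j [-0.13   0.421 -0.179  0.    -0.969 -1.111]
[ 554.53856767 -233.07680846   88.11664654]
[ 553.38579735 -234.65554628   87.68083615]
[ 556.65755188 -230.98945194   89.        ] [ 541.88214326 -236.58452329  107.        ]
```

Request:
move_arm --pt "-0.2 0 0 -20 0 0 0" --pt "-0.2 0 0 -40 0 0 0" --pt "-0.2 0 0 -52 0 0 0" --pt "-0.4 0 0 -60 0 0 0" --pt "-0.4 0 0 -60 0 0 0"

```text
clock: 9.33
position: [552.4, -233.5, 77.5]
ee_rot: [-0.164, 0.986, 0.001, -0.002]
contact_force: [-0.2, 0.2, -0.6]
gripper_width: 25.5
```

```bash
python3 - <<'E'
from h import *
s=st()
P={n:optics.get_image(n) for n in("side","wrist")}
a=cv2.resize(P["side"]["frame"][190:310,290:430],None,fx=4,fy=4);cv2.imwrite("pics/f2.png",np.hstack([a,cv2.resize(P["wrist"]["frame"],(640,480))])[:,:1200]);
b=cv2.imread("pics/f2.png");cv2.imwrite("pics/f2.png",cv2.resize(b,(800,320)))
E
```

```text
t 9.33 pos [ 552.4 -233.5   77.5] q [-0.164  0.986  0.001 -0.002] F [-0.2  0.2 -0.6] w 25.5 j [-0.13   0.492 -0.245 -0.    -0.838 -1.111]
```

View pics/f2.png

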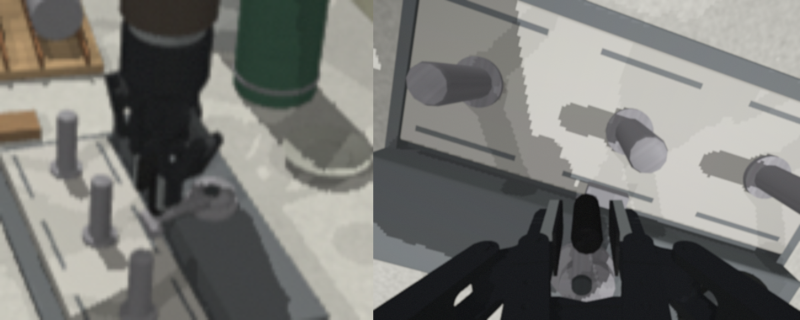

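Request:
move_arm --pt "-0.4 4.7 -6.1 0 0 0 0.12" --pt "-0.4 8.3 -12.5 0 0 0 0.24" --pt "-0.4 12.6 -18.4 0 0 0 0.36" --pt "-0.4 17.7 -23.7 0 0 0 0.48" --pt "-0.4 23.3 -28.4 0 0 0 0.6"

```text
clock: 9.85
position: [575.1, -262.3, 80.1]
ee_rot: [-0.451, 0.893, 0.001, -0.001]
contact_force: [-5.4, 0.3, 1.7]
gripper_width: 25.7
```

Request:
move_arm --pt "-0.4 6 -4 0 0 0 0.12" --pt "-0.4 12.7 -7.2 0 0 0 0.24" --pt "-0.4 19.6 -9.6 0 0 0 0.36" --pt "-0.4 26.7 -11.2 0 0 0 0.48" --pt "-0.4 34 -12 0 0 0 0.6"

```text
clock: 10.27
position: [609.5, -275.0, 80.1]
ee_rot: [-0.694, 0.72, 0.001, -0.001]
contact_force: [-4.0, -1.8, -0.1]
gripper_width: 25.7
```

Request:
move_arm --pt "-0.4 4 0 0 0 0 0.06" --pt "-0.4 7 0 0 0 0 0.06" --pt "-0.4 9 0 0 0 0 0.06" --pt "-0.4 9 0 0 0 0 0.06"

```text
clock: 10.6
position: [618.2, -274.9, 80.1]
ee_rot: [0.713, -0.701, -0.001, 0.001]
contact_force: [-5.5, -3.6, 1.5]
gripper_width: 25.6
```

```bash
python3 - <<'E'
from h import *
s=st()
P={n:optics.get_image(n) for n in("side","wrist")}
a=cv2.resize(P["side"]["frame"][190:310,290:430],None,fx=4,fy=4);cv2.imwrite("pics/g2.png",np.hstack([a,cv2.resize(P["wrist"]["frame"],(640,480))])[:,:1200]);
b=cv2.imread("pics/g2.png");cv2.imwrite("pics/g2.png",cv2.resize(b,(800,320)))
E
```

```text
t 10.6 pos [ 618.2 -274.9   80.1] q [ 0.713 -0.701 -0.001  0.001] F [-5.5 -3.6  1.5] w 25.6 j [-0.179  0.599 -0.035  0.001 -0.941  0.195]
```

View pics/g2.png

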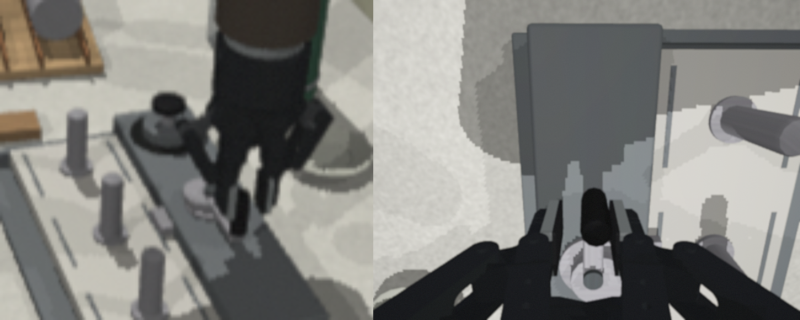

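Request:
move_arm --pt "-0.4 2 0 0 0 0 0" --pt "-0.4 4 0 0 0 0 0" --pt "-0.4 4 0 0 0 0 0" --pt "-0.4 4 0 0 0 0 0"

```text
clock: 11.03
position: [618.4, -274.9, 79.9]
ee_rot: [0.713, -0.701, -0.005, 0.004]
contact_force: [-12.5, -2.5, 5.8]
gripper_width: 25.6
```

Request:
move_arm --pt "-0.4 -4 0 0 0 0 0" --pt "-0.3 -7 0 0 0 0 0" --pt "-0.2 -7 0 20 0 0 0" --pt "-0.2 -7 0 60 0 0 0" --pt "0 -7 0 100 0 0 0"

```text
clock: 11.45
position: [616.9, -273.5, 179.6]
ee_rot: [0.714, -0.701, -0.001, 0.0]
contact_force: [1.1, -0.3, -0.2]
gripper_width: 42.2
```

Request:
move_arm --pt "0.6 -20 30 20 0 0 0" --pt "0.6 -40 60 40 0 0 0" --pt "0.6 -60 95 50 0 0 0" --pt "0.6 -75 130 50 0 0 0" --pt "0.6 -85 165 50 0 0 0"

```text
clock: 11.87
position: [531.6, -107.4, 231.6]
ee_rot: [0.713, -0.701, 0.002, -0.002]
contact_force: [1.5, 0.4, 0.4]
gripper_width: 68.3
```

```bash
python3 - <<'E'
from h import *
s=st()
P={n:optics.get_image(n) for n in("side","top")}
for n in P: cv2.imwrite(f"pics/h_{n}.png",P[n]["frame"])
a=cv2.resize(P["side"]["frame"][200:340,280:420],(560,560));b=cv2.resize(P["top"]["frame"][135:275,325:465],(560,560))
cv2.imwrite("pics/h2.png",cv2.resize(np.hstack([a,b]),(800,400)))
E
```

```text
t 11.87 pos [ 531.6 -107.4  231.6] q [ 0.713 -0.701  0.002 -0.002] F [1.5 0.4 0.4] w 68.3 j [ 9.900e-02  2.410e-01 -1.990e-01 -1.000e-03 -1.124e+00 -8.200e-02]
```

View pics/h2.png

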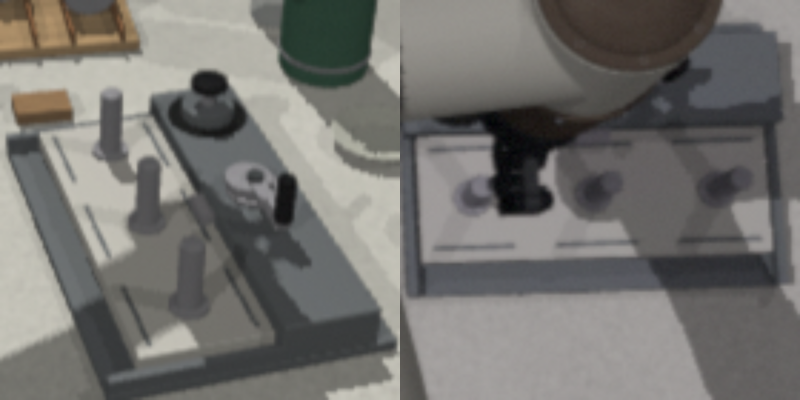

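View pics/h_top.png

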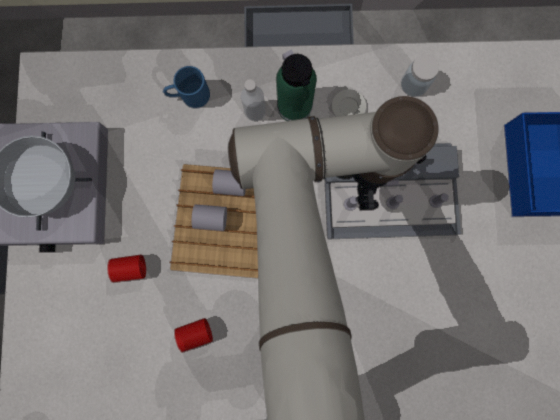

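```bash
cat > fit.py <<'E'
from h import *
from scipy.optimize import minimize
def hull(p,c,d):
    d=d/np.linalg.norm(d); u=np.cross(d,[0,0,1.]) if abs(d[2])<.9 else np.array([1.,0,0]); u/=np.linalg.norm(u); v=np.cross(d,u)
    a=np.linspace(0,2*np.pi,40,endpoint=False)
    pts=[proj(p,c+s*37.5*d+30*(np.cos(t)*u+np.sin(t)*v)) for s in(-1,1) for t in a]
    return cv2.convexHull(np.array(pts,np.float32)).reshape(-1,2)
def mask(p,c,d,k=4):
    m=np.zeros((420*k,560*k),np.uint8); cv2.fillConvexPoly(m,np.round(hull(p,c,d)*k+(k-1)/2).astype(np.int32),255)
    return cv2.resize(m,(560,420),interpolation=cv2.INTER_AREA)/255.
def fitlying(views,x0,z=47):
    def f(v):
        c=np.array([v[0],v[1],z]); d=np.array([-np.sin(v[2]),np.cos(v[2]),0])
        return sum(np.abs(mask(p,c,d)-m).sum() for p,m in views)
    best=minimize(f,x0,method="Nelder-Mead",options=dict(initial_simplex=[x0,[x0[0]+12,x0[1],x0[2]],[x0[0],x0[1]+12,x0[2]],[x0[0],x0[1],x0[2]+.15]],xatol=.1,fatol=.1))
    return best.x,best.fun
def graymask(im,box):
    hsv=cv2.cvtColor(im,cv2.COLOR_BGR2HSV); m=((hsv[...,1]<60)).astype(np.uint8)
    z=np.zeros_like(m); l,t,r,b=box; z[t:b,l:r]=m[t:b,l:r]
    n,lab,stt,_=cv2.connectedComponentsWithStats(z); i=1+np.argmax(stt[1:,4]); return (lab==i).astype(float)
E
python3 - <<'E'
from fit import *
T,S=optics.get_image("top"),optics.get_image("side")
t=cv2.imread("pics/a_top.png"); s=cv2.imread("pics/a_side.png")
mA=graymask(t,(205,167,256,200)); mB=graymask(t,(187,200,240,234))
sA=graymask(s,(292,172,325,205)); sB=graymask(s,(264,168,292,205))
for m in(mA,mB,sA,sB): ys,xs=np.nonzero(m); print(len(xs),xs.min(),xs.max(),ys.min(),ys.max())
for nm,x0,m,ms in(("A",[570,177,0],mA,sA),("B",[490,227,0],mB,sB)):
    print(nm,"top",fitlying([(T,m)],x0),"both",fitlying([(T,m),(S,ms)],x0))
o=cv2.resize(t[150:290,160:290],None,fx=4,fy=4); 
for m in(mA,mB):
    cs,_=cv2.findContours(cv2.resize(m[150:290,160:290].astype(np.uint8),None,fx=4,fy=4,interpolation=cv2.INTER_NEAREST),0,2); cv2.drawContours(o,cs,-1,(0,255,0),1)
cv2.imwrite("pics/i.png",o)
# board orientation
print([ (np.round(q["extent"]),round(q["conf"],2)) for q in nets.silhouettes("board",T)])
E
```

```text
805 212 246 169 195
829 191 226 204 230
831 292 324 172 204
732 264 291 168 200
A top (array([ 5.71030142e+02,  1.81618375e+02, -1.11219396e-01]), np.float64(34.87843137254902)) both (array([ 5.71635578e+02,  1.82048557e+02, -1.15766235e-01]), np.float64(390.1764705882353))
B top (array([ 4.86049478e+02,  2.31307799e+02, -1.16680529e-01]), np.float64(38.06666666666666)) both (array([ 4.86359212e+02,  2.31763387e+02, -1.08303469e-01]), np.float64(302.62745098039215))
[(array([328., 180., 455., 229.]), 0.73), (array([173., 166., 259., 280.]), 0.69), (array([276.,  54., 316., 122.]), 0.48)]
```

View pics/i.png

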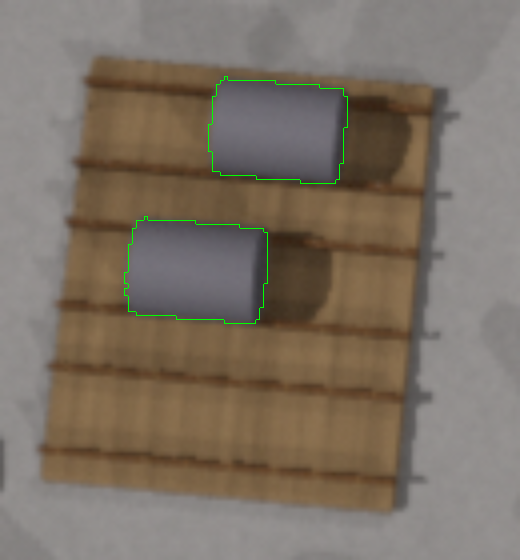

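Request:
move_arm --pt "0.7 5 30 0 0 0 -0.06" --pt "0.7 10 60 0 0 0 -0.127" --pt "0.7 15 90 0 0 0 -0.127" --pt "0.7 20 125 0 0 0 -0.127" --pt "0.7 25 160 0 0 0 -0.127"

```text
clock: 12.53
position: [558.0, 51.2, 229.2]
ee_rot: [-0.667, 0.745, -0.0, 0.0]
contact_force: [0.6, 0.1, 0.5]
gripper_width: 72.6
```

Request:
move_arm --pt "0.7 0 5 0 0.119 -0.013 0" --pt "0.7 0 10 0 0.239 -0.026 0" --pt "0.7 0 15 0 0.358 -0.04 0" --pt "0.7 0 20 0 0.477 -0.053 0" --pt "0.7 0 25 0 0.596 -0.066 0"

```text
clock: 12.95
position: [558.8, 75.5, 230.6]
ee_rot: [-0.637, 0.71, 0.197, 0.224]
contact_force: [0.1, -1.0, -1.5]
gripper_width: 72.6
```

```bash
python3 - <<'E'
from h import *
s=st(); print(np.round(R.from_quat(s["ee_rot"]).as_matrix(),3))
E
```

```text
t 12.95 pos [558.8  75.5 230.6] q [-0.637  0.71   0.197  0.224] F [ 0.1 -1.  -1.5] w 72.6 j [ 0.065  0.293 -0.034 -0.644 -1.201  0.053]
[[-0.087 -0.994  0.067]
 [-0.818  0.11   0.565]
 [-0.569 -0.006 -0.822]]
```

Request:
move_arm --pt "0.7 0 5 -10 0.119 -0.013 0" --pt "0.7 0 10 -30 0.239 -0.026 0" --pt "0.7 2 15 -55 0.271 -0.03 0" --pt "0.7 4 20 -80 0.271 -0.03 0" --pt "0.7 5 24 -100 0.271 -0.03 0"

```text
clock: 13.37
position: [562.8, 97.3, 126.3]
ee_rot: [-0.603, 0.677, 0.281, 0.315]
contact_force: [0.3, 0.7, -0.2]
gripper_width: 72.9
```

```bash
python3 - <<'E'
from fit import *
P={n:optics.get_image(n) for n in("wrist","side","top")}
s=st(); print(np.round(R.from_quat(s["ee_rot"]).as_matrix(),3))
W=P["wrist"]; im=W["frame"].copy()
for c in([571,181.6,47],[486,231.5,47]):
    h=hull(W,np.array(c),np.array([.11,.994,0])); cv2.polylines(im,[np.round(h).astype(np.int32)],True,(0,0,255),1)
cv2.imwrite("pics/j_w.png",im);cv2.imwrite("pics/j_s.png",P["side"]["frame"]);cv2.imwrite("pics/j_t.png",P["top"]["frame"])
E
```

```text
t 13.52 pos [562.1  98.6 127.4] q [-0.604  0.676  0.282  0.314] F [0.4 0.1 0. ] w 72.7 j [-0.07   0.486 -0.092 -0.972 -1.184  0.441]
[[-0.073 -0.994  0.083]
 [-0.639  0.111  0.761]
 [-0.765  0.002 -0.644]]
```

View pics/j_w.png

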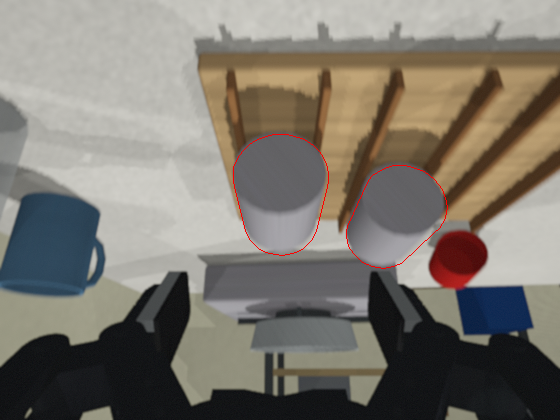

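View pics/j_s.png

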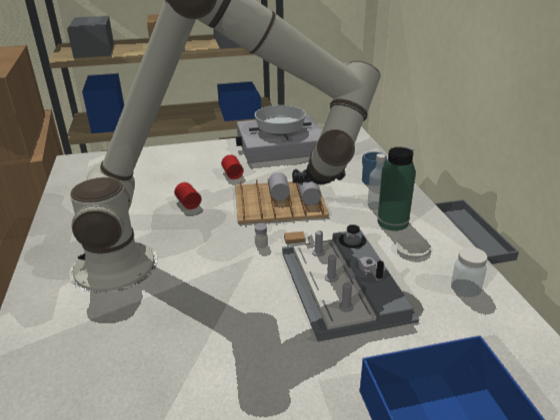

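Request:
move_arm --pt "0.7 2 21 -34 0 0 0" --pt "0.7 2 21 -34 0 0 0" --pt "0.7 5 48 -57 0 0 0" --pt "0.7 5 48 -57 0 0 0" --pt "0.7 5 48 -57 0 0 0"

```text
clock: 13.93
position: [567.4, 148.1, 73.1]
ee_rot: [-0.606, 0.674, 0.281, 0.315]
contact_force: [-0.4, -0.8, 0.5]
gripper_width: 72.8
```

```bash
python3 - <<'E'
from fit import *
P={n:optics.get_image(n) for n in("wrist","side")}
s=st(); Rm=R.from_quat(s["ee_rot"]).as_matrix()
W=P["wrist"]; im=W["frame"].copy(); print("cam in tool",np.round(Rm.T@(ray(W,(0,0))[0]-s["position"])))
for c in([571,181.6,47],[486,231.5,47]):
    h=hull(W,np.array(c),np.array([.11,.994,0])); cv2.polylines(im,[np.round(h).astype(np.int32)],True,(0,0,255),1)
a=cv2.resize(P["side"]["frame"][130:230,240:380],(560,400))
cv2.imwrite("pics/k.png",cv2.resize(np.hstack([im[:400],a]),(800,286)))
E
```

```text
t 14.03 pos [568.  147.2  74. ] q [-0.606  0.674  0.28   0.316] F [-0.4  0.5 -0.1] w 72.7 j [ 0.002  0.563 -0.118 -1.042 -1.078  0.51 ]
cam in tool [  73.    1. -140.]
```

View pics/k.png

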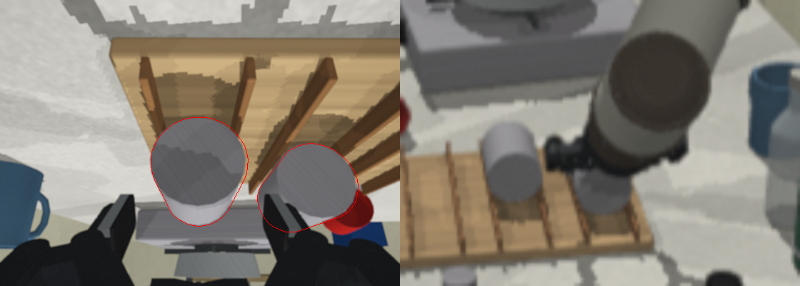

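Request:
move_arm --pt "0.7 1 11 -10 0 0 0" --pt "0.7 2 22 -20 0 0 0" --pt "0.7 3 32 -30 0 0 0" --pt "0.7 4 40 -38 0 0 0" --pt "0.7 4 40 -38 0 0 0"

```text
clock: 14.45
position: [569.5, 189.7, 31.9]
ee_rot: [-0.605, 0.675, 0.283, 0.314]
contact_force: [-0.8, -0.9, 0.1]
gripper_width: 72.5
```

```bash
python3 - <<'E'
from fit import *
P={n:optics.get_image(n) for n in("wrist","side")}
s=st()
a=cv2.resize(P["side"]["frame"][130:230,240:380],(560,400))
cv2.imwrite("pics/l.png",cv2.resize(np.hstack([P["wrist"]["frame"][:400],a]),(800,286)))
E
```

```text
t 14.55 pos [570.4 188.3  33.4] q [-0.606  0.675  0.282  0.314] F [-0.4 -0.2  0.7] w 72.5 j [ 0.062  0.629 -0.124 -1.103 -1.007  0.553]
```

View pics/l.png

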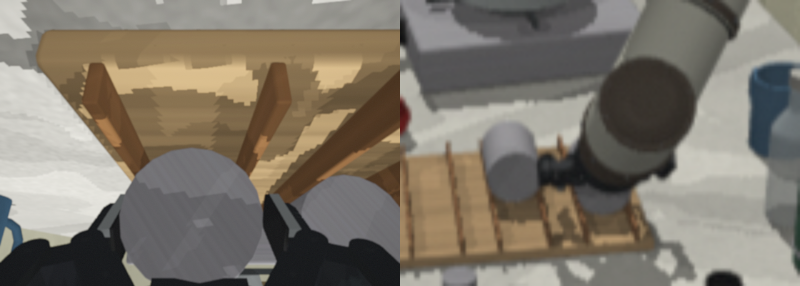

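Request:
move_arm --pt "-1 0 0 0 0 0 0" --pt "-1 0 0 0 0 0 0" --pt "-1 0 0 0 0 0 0" --pt "-1 0 0 0 0 0 0" --pt "-1 0 0 0 0 0 0"

```text
clock: 14.97
position: [571.8, 187.5, 34.8]
ee_rot: [-0.605, 0.675, 0.281, 0.316]
contact_force: [3.3, -0.1, 0.9]
gripper_width: 59.5
```

Request:
move_arm --pt "-1 0 0 5 0 0 0" --pt "-1 0 0 20 0 0 0" --pt "-1 0 0 45 0 0 0" --pt "-1 0 0 75 0 0 0" --pt "-1 0 0 105 0 0 0"

```text
clock: 15.38
position: [569.2, 187.8, 139.5]
ee_rot: [-0.605, 0.675, 0.283, 0.313]
contact_force: [1.4, 0.5, -0.9]
gripper_width: 59.3
```

```bash
python3 - <<'E'
from fit import *
P={n:optics.get_image(n) for n in("wrist","side")}
s=st()
a=cv2.resize(P["side"]["frame"][110:230,240:408],(560,400))
cv2.imwrite("pics/m.png",cv2.resize(np.hstack([P["wrist"]["frame"][:400],a]),(800,286)))
E
```

```text
t 15.48 pos [572.3 188.2 145.1] q [-0.607  0.672  0.279  0.318] F [ 0.4  0.1 -0.7] w 59.4 j [ 0.086  0.454 -0.084 -1.009 -1.092  0.338]
```

View pics/m.png

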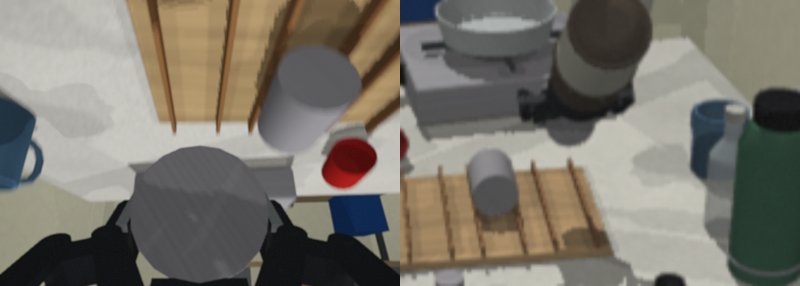

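Request:
move_arm --pt "-1 -5 -10 25 -0.119 0.013 0" --pt "-1 -10 -20 50 -0.239 0.026 0" --pt "-1 -15 -30 75 -0.358 0.04 0" --pt "-1 -20 -40 90 -0.477 0.053 0" --pt "-1 -25 -50 100 -0.596 0.066 0"

```text
clock: 15.9
position: [545.6, 137.3, 242.4]
ee_rot: [-0.662, 0.737, 0.088, 0.101]
contact_force: [-0.2, -0.7, -1.7]
gripper_width: 59.1
```

Request:
move_arm --pt "-1 -5 -25 0 -0.119 0.013 0" --pt "-1 -10 -50 0 -0.239 0.026 0" --pt "-1 -15 -75 0 -0.358 0.04 0" --pt "-1 -20 -100 0 -0.477 0.053 0" --pt "-1 -25 -125 0 -0.596 0.066 0"

```text
clock: 16.32
position: [519.8, 11.9, 239.4]
ee_rot: [-0.659, 0.734, -0.11, -0.124]
contact_force: [0.1, -0.6, -2.8]
gripper_width: 59.6
```

Request:
move_arm --pt "-1 0 -25 0 -0.119 0.013 0" --pt "-1 0 -50 0 -0.239 0.026 0" --pt "-1 0 -75 0 -0.369 0.041 0" --pt "-1 0 -100 0 -0.369 0.041 0" --pt "-1 0 -125 0 -0.369 0.041 0"

```text
clock: 16.73
position: [519.4, -112.6, 236.9]
ee_rot: [-0.629, 0.697, -0.227, -0.258]
contact_force: [0.2, 0.7, -0.8]
gripper_width: 59.5
```

```bash
python3 - <<'E'
from fit import *
P={n:optics.get_image(n) for n in("side",)}
s=st(); print(np.round(R.from_quat(s["ee_rot"]).as_matrix(),3))
cv2.imwrite("pics/n.png",P["side"]["frame"])
E
```

```text
t 16.78 pos [ 517.5 -116.1  237.3] q [-0.627  0.699 -0.226 -0.259] F [-1.3 -2.2 -0.9] w 59.8 j [ 0.373  0.302 -0.497  0.646 -1.231 -0.849]
[[-0.08  -0.994 -0.079]
 [-0.76   0.112 -0.64 ]
 [ 0.645  0.009 -0.764]]
```

View pics/n.png

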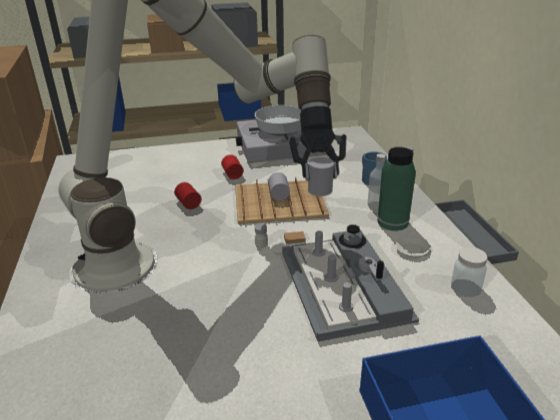

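Request:
move_arm --pt "-1 -1 -40 0 0 0 0" --pt "-1 -2 -80 0 0 0 0" --pt "-1 -3 -120 0 0 0 0" --pt "-1 -4 -160 0 0 0 0" --pt "-1 -5 -195 -10 0 0 0"

```text
clock: 17.2
position: [515.2, -309.2, 230.2]
ee_rot: [-0.627, 0.7, -0.228, -0.255]
contact_force: [1.4, -0.7, -1.0]
gripper_width: 59.6
```

Request:
move_arm --pt "-1 0 -20 -20 0 0 0" --pt "-1 0 -27 -50 0 0 0" --pt "-1 0 -27 -80 0 0 0" --pt "-1 0 -27 -80 0 0 0" --pt "-1 0 -27 -80 0 0 0"

```text
clock: 17.62
position: [513.9, -334.6, 147.9]
ee_rot: [-0.628, 0.699, -0.226, -0.257]
contact_force: [0.9, -0.1, -1.6]
gripper_width: 59.3
```

```bash
cat > over.py <<'E'
from fit import *
import sys
P={n:optics.get_image(n) for n in("side","top","wrist")}
s=st(); Rm=R.from_quat(s["ee_rot"]).as_matrix(); print(np.round(Rm,3))
c=np.array(s["position"])+Rm@np.array([-5.3,0,-12.9]); print("cup est",np.round(c,1))
S=P["side"];im=S["frame"].copy();h=hull(S,c,np.array([0,0,1.]));cv2.polylines(im,[np.round(h).astype(np.int32)],True,(0,0,255),1)
cv2.imwrite(sys.argv[1],cv2.resize(np.hstack([cv2.resize(im[200:340,270:466],(784,560)),cv2.resize(P["wrist"]["frame"],(746,560))]),(800,293)))
cv2.imwrite(sys.argv[1].replace(".png","_t.png"),P["top"]["frame"])
E
python3 over.py pics/o.png
```

```text
t 17.77 pos [ 517.1 -333.8  151.2] q [-0.627  0.699 -0.229 -0.254] F [-0.2  0.3 -0. ] w 59.4 j [-0.118  0.407 -0.654  1.052 -0.834 -0.853]
[[-0.083 -0.994 -0.068]
 [-0.761  0.107 -0.64 ]
 [ 0.643 -0.001 -0.766]]
cup est [ 518.4 -321.5  157.7]
```

View pics/o.png

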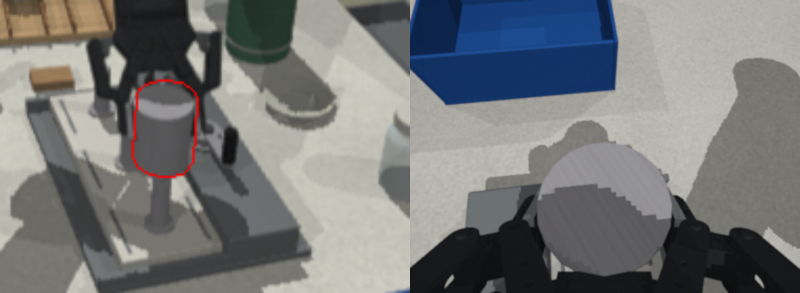

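```bash
python3 - <<'E'
from fit import *
S=optics.get_image("side")
print(proj(S,[518.5,-322,30]),proj(S,[518.5,-322,94]))
im=S["frame"][240:330,300:400]; cv2.imwrite("pics/p.png",cv2.resize(im,(800,720))[:600])
print([(np.round(q["uv"],1),round(q["conf"],2),np.round(atz(S,q["uv"],30))) for q in nets.tip_of("peg1_foot",S)])
E
```

```text
[345.46944971 307.00369703] [346.95289997 284.6424669 ]
[(array([345.4, 309.9]), 0.57, array([ 515., -331.,   30.]))]
```

View pics/p.png

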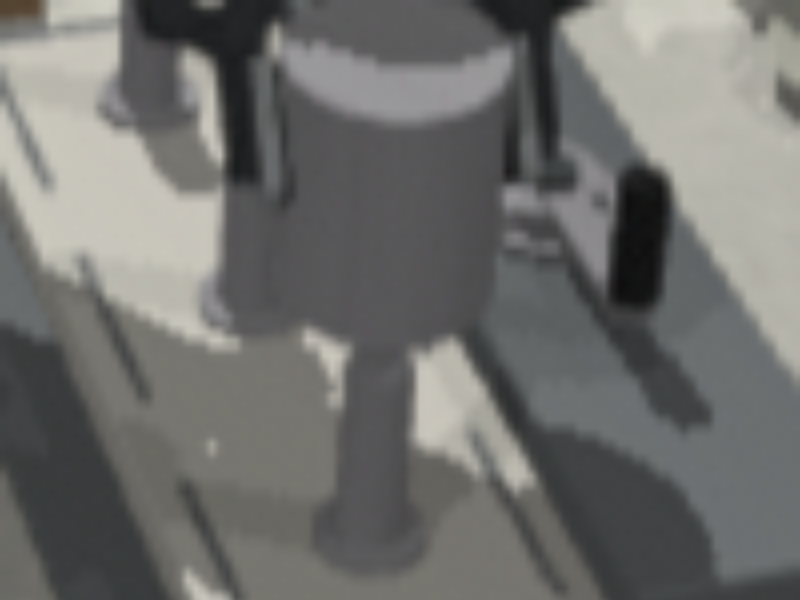

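Request:
move_arm --pt "-1 0 0 -18 0 0 0" --pt "-1 0 0 -36 0 0 0" --pt "-1 0 0 -54 0 0 0" --pt "-1 0 0 -70 0 0 0" --pt "-1 0 0 -76 0 0 0"

```text
clock: 18.28
position: [515.7, -333.7, 72.5]
ee_rot: [-0.628, 0.699, -0.228, -0.255]
contact_force: [0.2, 0.8, -0.9]
gripper_width: 59.9
```

Request:
move_arm --pt "-1 0 0 -3 0 0 0" --pt "-1 0 0 -6 0 0 0" --pt "-1 0 0 -9 0 0 0" --pt "-1 0 0 -11 0 0 0" --pt "-1 0 0 -11 0 0 0"

```text
clock: 18.7
position: [516.1, -334.1, 62.7]
ee_rot: [-0.628, 0.699, -0.228, -0.255]
contact_force: [1.1, -0.2, -1.4]
gripper_width: 59.5
```

Request:
move_arm --pt "-1 0 0 -1 0 0 0" --pt "-1 0 0 -2 0 0 0" --pt "-1 0 0 -3 0 0 0" --pt "-1 0 0 -3 0 0 0" --pt "-1 0 0 -3 0 0 0"

```text
clock: 19.12
position: [516.5, -334.7, 61.9]
ee_rot: [-0.627, 0.699, -0.23, -0.256]
contact_force: [-3.1, 4.1, 8.5]
gripper_width: 59.4
```

```bash
python3 over.py pics/q.png
```

```text
t 19.27 pos [ 516.5 -334.7   61.9] q [-0.627  0.699 -0.23  -0.256] F [-2.4  4.   8.1] w 60.0 j [-0.187  0.528 -0.75   1.311 -0.729 -1.126]
[[-0.083 -0.994 -0.069]
 [-0.759  0.108 -0.642]
 [ 0.646 -0.001 -0.763]]
cup est [ 517.8 -322.4   68.4]
```

View pics/q.png

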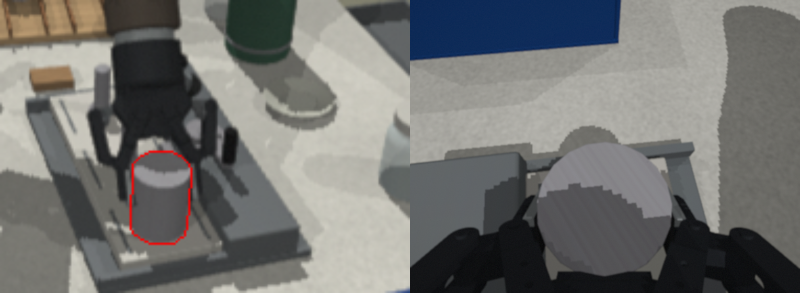

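Request:
move_arm --pt "0.0 0 0 1 0 0 0" --pt "0.7 0 0 2 0 0 0" --pt "0.7 0 0 2 0 0 0" --pt "0.7 0 0 2 0 0 0" --pt "0.7 0 0 2 0 0 0"

```text
clock: 19.68
position: [515.8, -334.1, 61.1]
ee_rot: [-0.628, 0.699, -0.228, -0.255]
contact_force: [-0.4, 0.2, 1.2]
gripper_width: 73.0
```

Request:
move_arm --pt "0.7 1 6 8 0 0 0" --pt "0.7 2 16 19 0 0 0" --pt "0.7 4 32 40 0 0 0" --pt "0.7 6 52 70 0 0 0" --pt "0.7 6 70 100 0 0 0"

```text
clock: 20.1
position: [521.3, -263.3, 161.2]
ee_rot: [-0.628, 0.699, -0.227, -0.256]
contact_force: [1.7, -0.3, 0.0]
gripper_width: 72.6
```

```bash
python3 over.py pics/r.png
```

```text
t 20.25 pos [ 524.  -262.6  163.5] q [-0.628  0.699 -0.23  -0.253] F [0.5 0.2 0.1] w 72.6 j [ 0.044  0.382 -0.64   0.924 -0.921 -0.871]
[[-0.083 -0.994 -0.065]
 [-0.762  0.105 -0.639]
 [ 0.642 -0.004 -0.767]]
cup est [ 525.3 -250.3  170. ]
```

View pics/r.png

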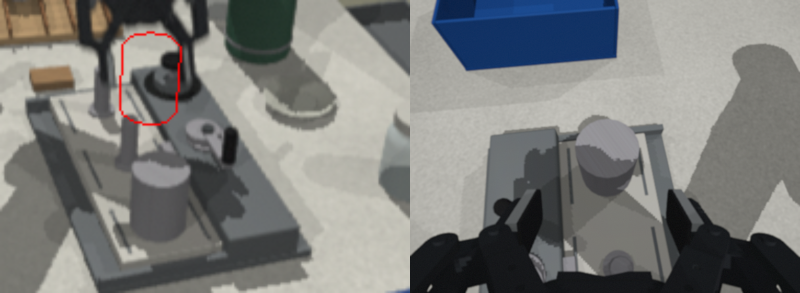

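View pics/r_t.png

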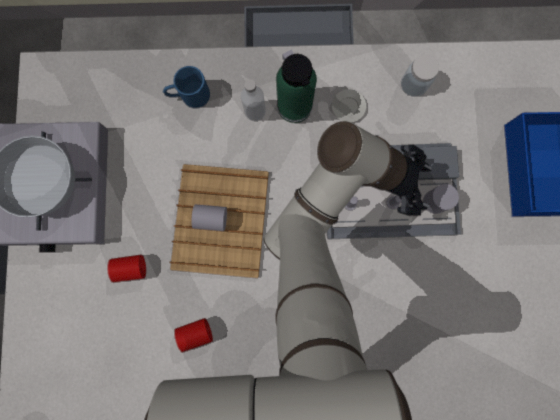

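```bash
python3 - <<'E'
from fit import *
T=optics.get_image("top"); m=graymask(T["frame"],(187,200,240,234)); print(m.sum(),fitlying([(T,m)],[490,227,0]))
E
```

```text
831.0 (array([ 4.85546443e+02,  2.31718417e+02, -1.14868249e-01]), np.float64(34.98039215686275))
```

Request:
move_arm --pt "0.7 0 15 35 0 0 0" --pt "0.7 0 40 65 0.119 -0.013 0" --pt "0.7 -5 70 78 0.239 -0.026 0" --pt "0.7 -10 105 78 0.358 -0.04 0" --pt "0.7 -15 140 78 0.477 -0.053 0"

```text
clock: 20.72
position: [506.8, -122.9, 239.5]
ee_rot: [-0.664, 0.74, -0.071, -0.079]
contact_force: [-1.3, -0.6, -1.0]
gripper_width: 72.5
```

Request:
move_arm --pt "0.7 -5 30 0 0.119 -0.013 0" --pt "0.7 -10 60 0 0.239 -0.026 0" --pt "0.7 -15 90 0 0.358 -0.04 0" --pt "0.7 -20 120 0 0.477 -0.053 0" --pt "0.7 -25 150 0 0.596 -0.066 0"

```text
clock: 21.13
position: [481.5, 26.5, 238.8]
ee_rot: [-0.655, 0.731, 0.128, 0.143]
contact_force: [-0.1, 0.2, -0.3]
gripper_width: 72.2
```

Request:
move_arm --pt "0.7 0 20 0 0.119 -0.013 0" --pt "0.7 0 40 0 0.239 -0.026 0" --pt "0.7 0 60 -10 0.358 -0.04 0" --pt "0.7 0 80 -30 0.477 -0.053 0" --pt "0.7 0 90 -50 0.489 -0.054 0"

```text
clock: 21.55
position: [481.1, 114.3, 186.0]
ee_rot: [-0.601, 0.677, 0.284, 0.316]
contact_force: [-0.1, -1.3, -0.1]
gripper_width: 73.1
```

```bash
python3 - <<'E'
from fit import *
P={n:optics.get_image(n) for n in("wrist","side","top")}
s=st(); Rm=R.from_quat(s["ee_rot"]).as_matrix();print(np.round(Rm,3))
T=P["top"]
W=P["wrist"]; im=W["frame"].copy()
h=hull(W,np.array([486,231.5,47]),np.array([.11,.994,0])); cv2.polylines(im,[np.round(h).astype(np.int32)],True,(0,0,255),1)
cv2.imwrite("pics/s.png",cv2.resize(np.hstack([im,P["side"]["frame"]]),(800,300)))
E
```

```text
t 21.7 pos [480.6 114.5 186.5] q [-0.604  0.676  0.284  0.313] F [ 0.8 -0.3  1. ] w 72.5 j [-0.044  0.289 -0.234 -0.96  -1.201  0.374]
[[-0.076 -0.994  0.081]
 [-0.639  0.11   0.761]
 [-0.765  0.006 -0.644]]
```

View pics/s.png

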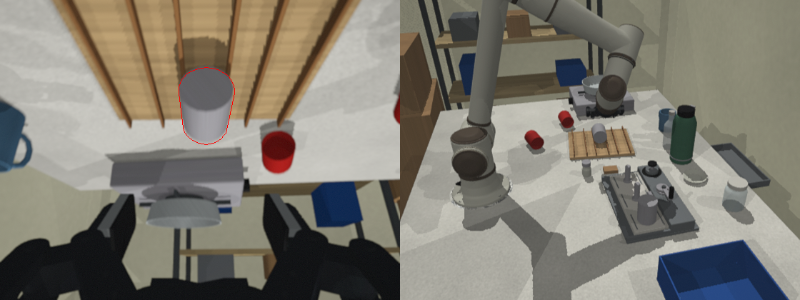

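Request:
move_arm --pt "0.7 -1 18 -32 0 0 0" --pt "0.7 -1 36 -64 0 0 0" --pt "0.7 0 54 -95 0 0 0" --pt "0.7 2 75 -112 0 0 0" --pt "0.7 3 85 -121 0 0 0"

```text
clock: 22.12
position: [484.6, 202.0, 67.2]
ee_rot: [-0.605, 0.674, 0.282, 0.314]
contact_force: [-0.5, -0.6, 0.1]
gripper_width: 72.7
```

```bash
python3 - <<'E'
from fit import *
P={n:optics.get_image(n) for n in("wrist","side")}
P["wrist"]=optics.get_image("wrist")
s=st()
W=P["wrist"]; im=W["frame"].copy()
h=hull(W,np.array([486,231.5,47]),np.array([.11,.994,0])); cv2.polylines(im,[np.round(h).astype(np.int32)],True,(0,0,255),1)
cv2.imwrite("pics/u.png",cv2.resize(np.hstack([im,P["side"]["frame"]]),(800,300)))
E
```

```text
t 22.27 pos [485.3 200.8  69. ] q [-0.606  0.674  0.281  0.315] F [-0.1 -0.3 -0.6] w 72.8 j [ 0.09   0.481 -0.306 -1.138 -0.974  0.583]
```

View pics/u.png

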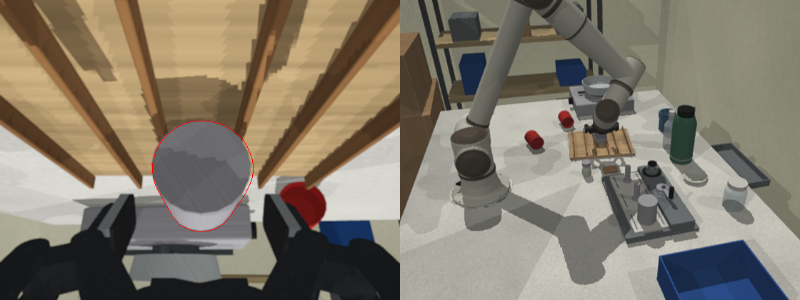

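Request:
move_arm --pt "0.7 0 11 -10 0 0 0" --pt "0.7 1 22 -20 0 0 0" --pt "0.7 1 30 -28 0 0 0" --pt "0.7 1 37 -34 0 0 0" --pt "0.7 1 37 -34 0 0 0"

```text
clock: 22.68
position: [485.1, 238.9, 33.0]
ee_rot: [-0.605, 0.675, 0.283, 0.314]
contact_force: [-0.9, 0.9, -0.4]
gripper_width: 72.5
```

Request:
move_arm --pt "-1 1 0 0 0 0 0" --pt "-1 1 0 0 0 0 0" --pt "-1 1 0 0 0 0 0" --pt "-1 1 0 0 0 0 0" --pt "-1 1 0 0 0 0 0"

```text
clock: 23.1
position: [486.9, 237.6, 34.5]
ee_rot: [-0.605, 0.674, 0.282, 0.315]
contact_force: [0.6, -0.4, 0.1]
gripper_width: 59.4
```

Request:
move_arm --pt "-1 0 0 5 0 0 0" --pt "-1 0 0 20 0 0 0" --pt "-1 0 0 45 0 0 0" --pt "-1 0 0 75 0 0 0" --pt "-1 0 0 105 0 0 0"

```text
clock: 23.52
position: [486.4, 237.6, 140.4]
ee_rot: [-0.605, 0.675, 0.282, 0.315]
contact_force: [1.0, 0.7, -1.2]
gripper_width: 59.5
```

```bash
python3 - <<'E'
from fit import *
P={n:optics.get_image(n) for n in("wrist","side")}
s=st()
cv2.imwrite("pics/v.png",cv2.resize(np.hstack([P["wrist"]["frame"],P["side"]["frame"]]),(800,300)))
E
```

```text
t 23.62 pos [489.  238.4 145.2] q [-0.607  0.672  0.279  0.32 ] F [ 0.9 -0.3 -0.2] w 59.5 j [ 0.188  0.344 -0.265 -1.079 -0.981  0.361]
```

View pics/v.png

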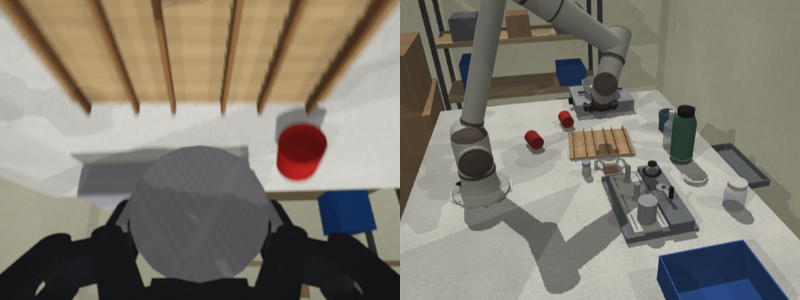

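Request:
move_arm --pt "-1 2 -15 25 -0.119 0.013 0" --pt "-1 4 -30 50 -0.239 0.026 0" --pt "-1 6 -45 75 -0.358 0.04 0" --pt "-1 8 -65 90 -0.477 0.053 0" --pt "-1 10 -85 100 -0.596 0.066 0"

```text
clock: 24.03
position: [497.8, 152.2, 243.6]
ee_rot: [-0.661, 0.736, 0.094, 0.11]
contact_force: [0.6, -0.4, -1.7]
gripper_width: 59.5
```

Request:
move_arm --pt "-1 2 -25 0 -0.119 0.013 0" --pt "-1 4 -50 0 -0.239 0.026 0" --pt "-1 6 -75 0 -0.358 0.04 0" --pt "-1 8 -100 0 -0.477 0.053 0" --pt "-1 10 -125 0 -0.596 0.066 0"

```text
clock: 24.45
position: [506.8, 27.1, 239.9]
ee_rot: [-0.66, 0.735, -0.103, -0.115]
contact_force: [-0.2, -0.4, -1.3]
gripper_width: 59.4
```

Request:
move_arm --pt "-1 2 -25 0 -0.119 0.013 0" --pt "-1 4 -55 0 -0.239 0.026 0" --pt "-1 6 -85 0 -0.369 0.041 0" --pt "-1 7 -120 0 -0.369 0.041 0" --pt "-1 7 -153 -10 -0.369 0.041 0"

```text
clock: 24.87
position: [514.3, -125.4, 228.6]
ee_rot: [-0.631, 0.701, -0.221, -0.248]
contact_force: [-0.2, 0.0, -2.3]
gripper_width: 59.5
```

Request:
move_arm --pt "-1 0 0 -30 0 0 0" --pt "-1 0 0 -60 0 0 0" --pt "-1 0 0 -80 0 0 0" --pt "-1 0 0 -80 0 0 0" --pt "-1 0 0 -80 0 0 0"

```text
clock: 25.28
position: [513.2, -125.6, 148.8]
ee_rot: [-0.63, 0.702, -0.221, -0.249]
contact_force: [-0.1, 0.9, -0.4]
gripper_width: 59.2
```

```bash
python3 over.py pics/w.png; python3 - <<'E'
from fit import *
S=optics.get_image("side"); print(proj(S,[516.3,-113,30]),proj(S,[516.3,-113,94]))
cv2.imwrite("pics/w2.png",cv2.resize(S["frame"][200:290,270:370],(800,720))[:600])
E
```

```text
t 25.43 pos [ 514.8 -124.7  150.7] q [-0.63   0.702 -0.222 -0.246] F [-0.   0.7 -0.5] w 59.6 j [ 0.338  0.383 -0.628  0.722 -1.026 -0.978]
[[-0.085 -0.994 -0.067]
 [-0.775  0.108 -0.622]
 [ 0.626 -0.001 -0.78 ]]
cup est [ 516.1 -112.5  157.5]
[318.46590353 253.0739126 ] [319.04877445 232.38034001]
```

View pics/w.png

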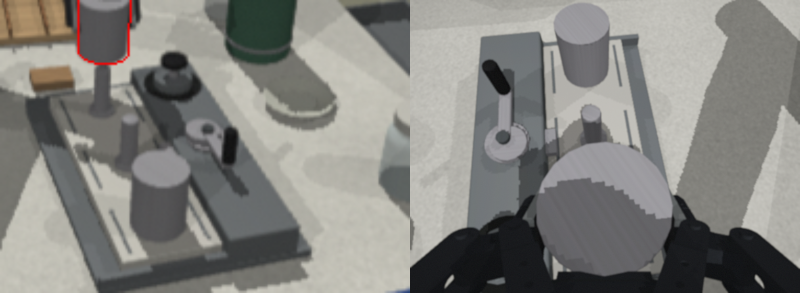

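View pics/w2.png

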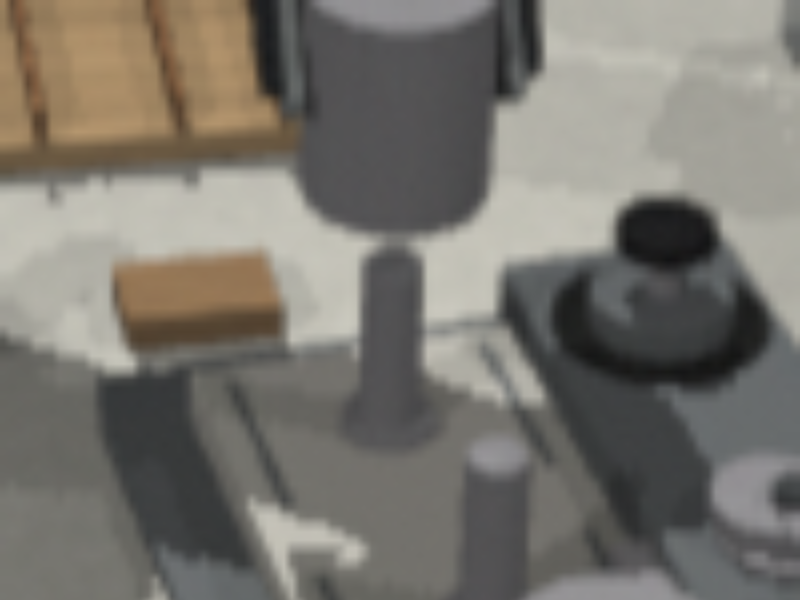

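Request:
move_arm --pt "-1 0 0 -18 -0.024 0.003 0" --pt "-1 0 0 -36 -0.024 0.003 0" --pt "-1 0 0 -54 -0.024 0.003 0" --pt "-1 0 0 -70 -0.024 0.003 0" --pt "-1 0 0 -76 -0.024 0.003 0"

```text
clock: 25.9
position: [513.7, -125.0, 72.6]
ee_rot: [-0.627, 0.699, -0.228, -0.257]
contact_force: [-0.3, -1.2, -1.5]
gripper_width: 59.5
```

Request:
move_arm --pt "-1 0 0 -3 0 0 0" --pt "-1 0 0 -6 0 0 0" --pt "-1 0 0 -9 0 0 0" --pt "-1 0 0 -11 0 0 0" --pt "-1 0 0 -11 0 0 0"

```text
clock: 26.32
position: [514.0, -125.1, 62.6]
ee_rot: [-0.627, 0.699, -0.229, -0.256]
contact_force: [-0.0, 0.7, 0.0]
gripper_width: 59.3
```

Request:
move_arm --pt "-1 0 0 -1 0 0 0" --pt "-1 0 0 -2 0 0 0" --pt "-1 0 0 -2 0 0 0" --pt "-1 0 0 -2 0 0 0"

```text
clock: 26.65
position: [514.2, -125.2, 61.1]
ee_rot: [-0.627, 0.699, -0.229, -0.256]
contact_force: [-0.2, 1.2, 4.8]
gripper_width: 59.4
```

```bash
python3 over.py pics/x.png
```

```text
t 26.8 pos [ 514.2 -125.2   61.1] q [-0.627  0.699 -0.229 -0.256] F [-1.9  0.7  5.5] w 59.7 j [ 0.313  0.521 -0.732  0.876 -0.873 -1.188]
[[-0.082 -0.994 -0.071]
 [-0.759  0.108 -0.642]
 [ 0.646  0.001 -0.764]]
cup est [ 515.5 -112.9   67.5]
```

View pics/x.png

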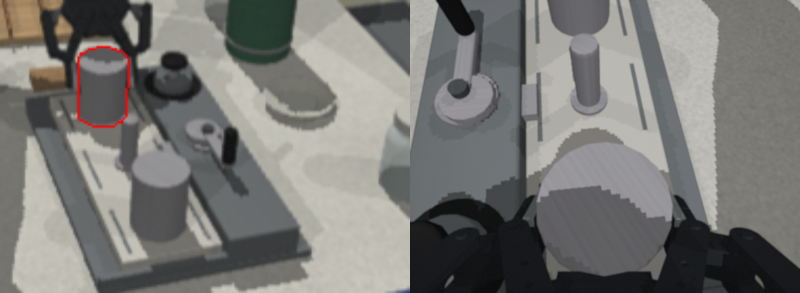

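Contact with the deck at the expected height; releasing and withdrawing.

Request:
move_arm --pt "0.0 0 0 1 0 0 0" --pt "0.7 0 0 2 0 0 0" --pt "0.7 0 0 2 0 0 0" --pt "0.7 0 0 2 0 0 0" --pt "0.7 0 0 2 0 0 0"

```text
clock: 27.22
position: [513.7, -125.2, 62.1]
ee_rot: [-0.627, 0.699, -0.228, -0.256]
contact_force: [-0.3, -0.1, -0.5]
gripper_width: 72.9
```

Request:
move_arm --pt "0.7 1 6 8 0 0 0" --pt "0.7 2 16 19 0 0 0" --pt "0.7 4 32 40 0 0 0" --pt "0.7 6 52 70 0 0 0" --pt "0.7 6 70 100 0 0 0"

```text
clock: 27.63
position: [519.4, -54.5, 162.7]
ee_rot: [-0.627, 0.699, -0.228, -0.257]
contact_force: [1.3, -0.4, -0.2]
gripper_width: 72.8
```

Request:
move_arm --pt "0.7 -20 30 30 0 0 0" --pt "0.7 -50 55 60 0 0 0" --pt "0.7 -80 75 90 0 0 0" --pt "0.7 -110 90 100 0 0 0" --pt "0.7 -130 110 100 0 0 0"

```text
clock: 28.05
position: [388.6, 55.5, 264.5]
ee_rot: [-0.627, 0.7, -0.228, -0.254]
contact_force: [-0.7, 0.6, -0.3]
gripper_width: 72.6
```

```bash
python3 - <<'E'
from fit import *
T,S=optics.get_image("top"),optics.get_image("side"); st()
cv2.imwrite("pics/y_t.png",T["frame"]);im=S["frame"].copy()
for c in([518,-322,67.5],[515.8,-113,67.5]):
    h=hull(S,np.array(c),np.array([0,0,1.]));cv2.polylines(im,[np.round(h).astype(np.int32)],True,(0,0,255),1)
    h=hull(T,np.array(c),np.array([0,0,1.]))
cv2.imwrite("pics/y.png",cv2.resize(np.hstack([im[200:340,270:430],S["frame"][200:340,270:430]]),(800,350)))
for k in("flask","saucer","matchbox","salt","soap_bottle"):
    for n,p in(("t",T),("s",S)):
        r=nets.tip_of(k,p); print(k,n,[(np.round(q["uv"],1),round(q["conf"],2)) for q in r[:2]])
E
```

```text
t 28.15 pos [388.5  57.6 263.6] q [-0.63   0.698 -0.229 -0.254] F [ 0.2  0.6 -0.5] w 72.5 j [ 0.862  0.165 -0.533  0.376 -1.482 -1.117]
flask t [(array([295.3, 108.1]), 0.91)]
flask s [(array([395. , 220.5]), 0.69)]
saucer t [(array([347.7, 104.6]), 0.75)]
saucer s [(array([412.8, 246.6]), 0.96)]
matchbox t []
matchbox s [(array([295.1, 236.6]), 0.69)]
salt t [(array([302.9, 258.9]), 0.56)]
salt s [(array([260.3, 244.7]), 0.52)]
soap_bottle t [(array([254.3, 113.4]), 0.93)]
soap_bottle s [(array([374.9, 202.6]), 0.63)]
```

View pics/y.png

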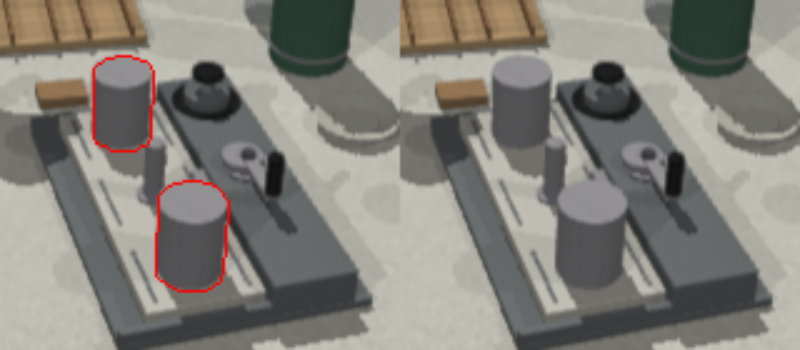

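View pics/y_t.png

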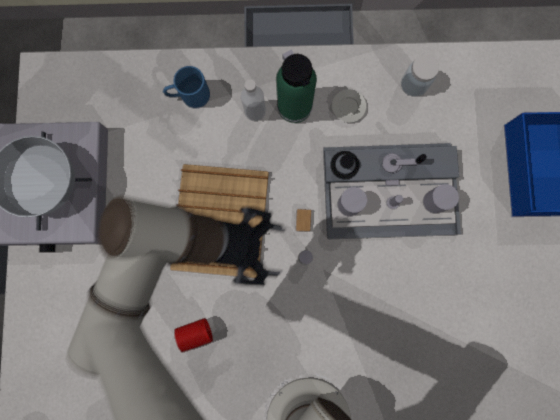

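```bash
python3 - <<'E'
from fit import *
T,S=optics.get_image("top"),optics.get_image("side")
g=[nets.tip_of("cam_grip",p)[0]["uv"] for p in(T,S)]; print(g, np.round(tri([(T,g[0]),(S,g[1])]),1), np.round(atz(T,g[0],89)))
for p,u in((T,(347,200)),(T,(441,198))): print(np.round(atz(p,u,105)))
print(workorder.job_done())
E
```

```text
[[417.6, 159.4], [376.8, 269.7]] [ 609.9 -270.2   78.5] [ 608. -267.   89.]
[512. -95. 105.]
[ 512. -310.  105.]
the job is handed in; nothing more can be done
None
```

The drying stand is locked and both steel cups are upside down over pegs. I have handed the job in; it returned no verdict. It took about 28 s of the 210 s allowed.

- **Plunger:** I pressed it until the wrist force rose to about 22 N and the tool would go no lower, about 12 mm below where the button stood. I held it there longer than the required 0.1 s.
- **Cam lever:** I swung it until it hit its stop; the last push raised the force to about 12 N with no further movement. A final camera estimate puts the lever at roughly 1.5 rad. The pictures show the deck closed against the rail.
- **Cups:** There were only two steel cups on the board; the third trough was empty, and I left the two red look-alikes alone. One cup is over the -y peg and the other over the +y peg. Each was lowered until it touched the deck, at a mid height of about 68 mm where about 67.5 mm is expected.
- **Final checks:** The side view after release shows both cups upright and lined up with their expected outlines. The flask, saucer, salt shaker and soap bottle read within a few pixels of where they started. The arm was clear of everything.

Two checks fell short:
- **Matchbox:** the network missed it in the last top picture and read about 6 pixels off in the side one. It looks unmoved in both pictures.
- **Cup tops:** a quick hand-picked pixel check put them 10–20 mm off the pegs. I put that down to rough picking, because the outline match and the tool position agree with the pegs to a few millimetres.

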